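Set and lock the nest fence, then sort the coil modules

TASK

Slide the fixture's fence carriage until its pointer is level with the brass marker, fit the fork key over the stud's tang with its handle against the stop so that the stud is held still, and with the key in place turn the locknut's lever clockwise until it is fully tight; then put the key back flat on its mat. Only once the locknut is tight, sort the coil modules: those with a round tag flat, tag up, in one row on the floor of the nest between fence and end lip, long side across, those with a bar tag flat, tag up, in the reject tray. Leave the spool, the vial and the cardboard box where they are.

Things in the scene. Friction and masses are not known exactly. Their poses are not given: they have to be found in the camera images.
- fixture: aluminium sorting fixture fixed to the bench, base plate 10 mm thick, 110 mm in x, y from -160 to +205 mm; origin at table height on its centre line, x away from the robot, y along the slide; carries the nest, the carriage and, on its robot side, a white scale strip
- carriage (a joint): m, slide of the slotted carriage along the fixture's -y; 0 = farthest from the nest's end lip, 0.09 = nearest. Starts 0 to 0.02. Stays where left; about 10 N moves it
- pointer (a point): tip of the carriage's pointer, which runs beside the white scale strip on the fixture's robot side; axes as the fixture's
- fence (a point): middle of the top edge of the carriage's fence, on its face towards the nest; axes as the fixture's. The fence is a plain upright steel wall 84 mm long in x, 10 mm thick (from here towards +y), top 55 mm above the table; it can be pinched from above to slide the carriage
- mark: small brass marker on the scale strip, 12 x 4 x 7 mm: its middle (origin) is the marked position; y axis along the scale. The pointer must come level with it: same y in this frame. It lies 45 to 70 mm of joint travel from the slide's zero
- studpart (a joint): rad, turn of the clamping stud (inner part) on the carriage, grows clockwise from above; starts within 0.05 of 0 and must stay near 0. It turns easily (0.06 N m) and is dragged round by the locknut unless held
- stud_head (a point): centre of the upper face of the stud's round flange (radius 24 mm), 46 mm above the table, 65 mm in fixture +y from the fence point; axes turn with the stud and are the fixture's at joint 0. On the flange stands a flat steel tang 36 mm (x) x 14 mm (y) x 20 mm high, which the key fits
- nutpart (a joint): rad, turn of the brass hexagonal locknut relative to the stud, grows clockwise from above (tightening); starts 0 to 0.25, its tight end stop is at 1.30. About 0.3 N m turns it; stays where left
- nut_handle (a point): centre of the top of the black upright post (12 mm across, 40 mm clear above the lever) on the locknut's lever, 75 mm from the stud's axis, 74 mm above the table. With both joints at 0 it lies, seen from the stud, towards fixture -x (175 degrees counter-clockwise from +x); tight, towards +y
- key: flat steel fork key 14 mm thick, 0.14 kg: two prongs (x -22 to 22 mm, gap 18 mm, 34 mm over the outside), a bridge (x 22 to 34), a handle 14 mm wide (x 34 to 130). Origin on the underside midway in the gap; x along the handle, z up. Fitted: origin on point stud_head, prongs either side of the tang resting on the flange, handle towards fixture +x, resting on the ledge
- key_handle (a point): the place to grip the key, on the upper face of its handle, 58 mm in x from the key's origin
- keymat: black rubber mat fixed to the bench in front of the robot, 80 mm (x) x 200 mm (y) x 3 mm, the key's place; origin at the centre of its underside. The key starts on it with the handle along +y
- tray: grey plastic reject tray fixed at the left, 210 mm (x) x 125 mm (y), walls 5 mm thick and 28 mm high, floor 5 mm; origin at the centre of its underside
- spool: bystander: wire spool, 56 mm across, 57 mm high, origin under its centre
- vial: bystander: small amber vial, 28 mm across, 65 mm high, origin under its centre
- card_box: bystander: cardboard box 70 x 50 x 30 mm, origin under its centre
- nest (a point): middle of the nest's end lip line, at the nest floor, 10 mm above the table; axes as the fixture's. The nest floor runs from here in +y to the fence, between two steel lips (inner faces 31 mm either side in x); the side lips and the end lip are 6 mm high. One row of three modules fits, their 50 mm length along x
- key_stop (a point): on the carriage: middle of the inner face of an upright steel stop, 26 mm high, that stands on a ledge level with the stud's flange; 96 mm in fixture +x from the stud's axis and 10 mm to its -y side. The fitted key's handle rests on the ledge on this stop's +y side; the stop then keeps key and stud from turning clockwise beyond about 0.15 rad
- pass_1: coil module, black plastic block with copper winding showing at the sides, 50 mm (own x) x 42 mm (own y) x 26 mm high, 0.07-0.12 kg; origin at the centre of its underside, z up. Starts flat on the table at the right, one of 3 to 5 in all (absent: None). Passed: a white ROUND paper tag, 26 mm across, on its top
- pass_2: coil module, black plastic block with copper winding showing at the sides, 50 mm (own x) x 42 mm (own y) x 26 mm high, 0.07-0.12 kg; origin at the centre of its underside, z up. Starts flat on the table at the right, one of 3 to 5 in all (absent: None). Passed: a white ROUND paper tag, 26 mm across, on its top
- pass_3: coil module, black plastic block with copper winding showing at the sides, 50 mm (own x) x 42 mm (own y) x 26 mm high, 0.07-0.12 kg; origin at the centre of its underside, z up. Starts flat on the table at the right, one of 3 to 5 in all (absent: None). Passed: a white ROUND paper tag, 26 mm across, on its top
- reject_1: coil module, black plastic block with copper winding showing at the sides, 50 mm (own x) x 42 mm (own y) x 26 mm high, 0.07-0.12 kg; origin at the centre of its underside, z up. Starts flat on the table at the right, one of 3 to 5 in all (absent: None). Rejected: a white narrow BAR tag, 42 x 8 mm, on its top
- reject_2: coil module, black plastic block with copper winding showing at the sides, 50 mm (own x) x 42 mm (own y) x 26 mm high, 0.07-0.12 kg; origin at the centre of its underside, z up. Starts flat on the table at the right, one of 3 to 5 in all (absent: None). Rejected: a white narrow BAR tag, 42 x 8 mm, on its top
- reject_3: coil module, black plastic block with copper winding showing at the sides, 50 mm (own x) x 42 mm (own y) x 26 mm high, 0.07-0.12 kg; origin at the centre of its underside, z up. Starts flat on the table at the right, one of 3 to 5 in all (absent: None). Rejected: a white narrow BAR tag, 42 x 8 mm, on its top
There are look-alikes about, which are no part of the job. What is shaped like the pass_2 but blue or green is not meant.

How it is judged:
By the outcome, as a careful person would: the job done as asked, in the order asked, and still so for the second after the job is handed in, with the robot touching nothing.
Of pass_1, reject_1, pass_2, reject_2, pass_3, reject_3 only 3 to 5 are there at a start; the rules pass over those that are not, and their reading is None.
At some moment in a run one of pass_1, reject_1, pass_2, reject_2, pass_3, reject_3 may be knocked a few centimetres aside while the robot is not near it.
Once in a run the grip may slacken for a moment while it holds something.
It also fails if it takes over 210 s, if anything falls off the work surface, if the arm or the gripper's body presses on something with over 40 N, if the wrist force passes 120 N, or if a joint passes its speed limit or range.

ROBOT

A 6-joint arm with a two-finger parallel gripper is mounted at the origin on the work surface. World frame = base frame: x ahead of the robot, y to its left, z up, the work surface at z = 0. Lengths are in m, angles in rad, forces in N, time in s.
With the tool pointing down it reaches from about 0.25 to 0.775 m from the base axis. Payload 8.9 kg.
Tool frame: the origin (TCP) lies where the fingers leave the gripper's body, on its centre line; the fingertips stand 73 mm ahead of it and the grasp point (between the pads) lies 54 mm ahead of it; z points along the fingers, y is the direction in which the jaws open and shut (so a half turn about z gives the same grasp; the last joint's range is limited). The gripper opens to 85 mm and grips with 20 to 120 N. Pads are 22 mm wide; open, the fingers measure 114 mm over their backs; the gripper's body (76 mm by 85 mm) begins 54 mm behind the grasp point. The pads swing forward as they close: fully open they stand 13 mm farther back than shut.
Start: joints at [1.178, 0.291, -0.153, 1.127, 0, 1.431], TCP at [0.132, 0.508, 0.304] pointing down, gripper open.
Joint ranges: [-2.52, 2.52], [-0.91, 1.74], [-1.3, 1.37], [-1.96, 2.02], [-1.52, 1.47], [-3.14, 3.14]. Speed limits (rad/s): [2.22, 2.22, 2.79, 3.14, 3.14, 3.14].

INTERFACE

Orientations are given as a unit quaternion [x, y, z, w].
In Python, from plant import robot gives the robot as it stands.
- The arm moves only by the shell command python3 -m inch 'ROWS' [FORCE]. ROWS is JSON, a list of rows, each a list of 3 entries, a list of its own where there are three numbers: the shift along the world's x, y, z in mm, then the turn, a rotation vector about the world's x, y, z in degrees, then the finger opening in mm, from 0 to 85.4. A call has 1 to 8 rows; each row is the pose to reach, as a shift and turn from the pose commanded when the call began; what a row does not reach only later rows make up. A row lasts 1/12 s, in which the tool goes at most 41.7 mm and 7.16 degrees, less where a joint would pass 70% of its speed; a pose out of reach is approached as far as the arm can. A call with a gripper value outside its range is refused whole. The fingers move at their own pace and stop on an object; FORCE is the grip in N (left out, the last holds). Time passes only in rows, so rows that repeat a pose let the fingers close. It gives the time, the measured TCP pose, the force and the opening at its end, in the units of the state.
- robot.sense(): the state, without advancing time (a new reading comes with each control period).
- robot.capture(name): name is "scene" or "top"; returns a dict with "color" (400x640x3 uint8, red, green, blue), "depth" (400x640 float32, m along the optical axis (not along the pixel's ray), 0 where there is no reading), "intrinsics" (3x3 intrinsics, pixels), "R" (3x3) and "t" (3): a world point X has camera coordinates R X + t. Camera axes: x right, y down, z forward; pixel columns grow to the right and rows downward; lengths in m; the calibration is good to about 2 mm. A picture is of the moment at which its call begins.
- robot.sign_off(): hands the job in, once; it reports no verdict.
The state is a dict: "time": time; "joint_positions": joint angles; "qvel": joint speeds; "joint_torque": joint torques, N m; "eef_pos": TCP position; "tcp_rot": TCP orientation; "force": force on the tool from outside, world axes, zero at the start; "wrist_torque": the same for the moment, N m; "opening": finger opening in m.
Only numpy, scipy, OpenCV 4.12 (cv2) and the standard library are available. Lean on these libraries where they do the work, as an engineer would, in place of code of your own. Each camera call takes 0.05 s, during which the arm holds its last target. There are 200 camera calls.

## Working session

There is one attempt and no reset: what is moved stays moved. The work goes in short steps, Python scripts to look and compute and a shell command to move; the robot and the scene stay as the last step left them, time stands still between calls to the robot, and variables do not carry over. Pictures are saved under pics/ and viewed, about 12 in all and at most 16, crops included, and the job is handed in when it is done.

```bash
ls; mkdir -p pics; cat > h.py <<'E'
import numpy as np, cv2
from plant import robot
def snap(name,f=None):
    c=robot.capture(name)
    np.savez('/tmp/%s.npz'%name,**c)
    if f: cv2.imwrite('pics/'+f,c['color'][:,:,::-1])
    return c
def load(name): return dict(np.load('/tmp/%s.npz'%name))
def ray(c,u,v,z):
    K,R,t=c['intrinsics'],c['R'],c['t']
    o=-R.T@t; d=R.T@np.linalg.inv(K)@np.array([u,v,1.])
    return o+d*(z-o[2])/d[2]
def proj(c,X):
    p=c['intrinsics']@(c['R']@np.array(X,float)+c['t']); return p[:2]/p[2]
def cloud(c):
    K,R,t=c['intrinsics'],c['R'],c['t']
    v,u=np.mgrid[0:400,0:640]; d=c['depth']
    P=np.stack([(u-K[0,2])/K[0,0]*d,(v-K[1,2])/K[1,1]*d,d],-1)
    return (P-t)@R
E
python3 - <<'E'
from h import *
for n in('scene','top'):
    c=snap(n,n+'0.png'); print(n,(-c['R'].T@c['t']).round(3),c['intrinsics'].round(1).tolist(),c['R'].round(2).tolist())
print(robot.sense())
E
```

```text
pics
scene [ 1.312 -0.281  0.723] [[423.0, 0.0, 323.4], [0.0, 423.0, 200.3], [0.0, 0.0, 1.0]] [[0.34, 0.94, 0.01], [0.61, -0.21, -0.76], [-0.71, 0.27, -0.65]]
top [ 0.404 -0.025  1.106] [[413.9, 0.0, 314.8], [0.0, 413.9, 199.0], [0.0, 0.0, 1.0]] [[0.03, -1.0, 0.0], [-0.98, -0.03, -0.18], [0.18, 0.0, -0.98]]
{'time': 0.1, 'joint_positions': array([ 1.17772092e+00,  2.91219772e-01, -1.54018270e-01,  1.12669189e+00,
        1.98880225e-05,  1.43150070e+00]), 'qvel': array([-0.00055617, -0.0017263 ,  0.00326336, -0.00015769, -0.0011368 ,
       -0.00073915]), 'joint_torque': array([ 2.01435425e-03, -5.37977815e+01,  3.31919611e+01,  9.21680796e-03,
       -1.99869442e-04, -2.24610773e-05]), 'eef_pos': array([0.13168593, 0.5079169 , 0.30340401]), 'tcp_rot': array([ 1.26549638e-01,  9.91960114e-01, -5.44226213e-04, -1.58693439e-04]), 'force': array([-0.80246013,  0.07122714,  0.23861396]), 'wrist_torque': array([-0.00532534, -0.06200072,  0.02094853]), 'opening': 0.08567711577632463}
```

View pics/top0.png

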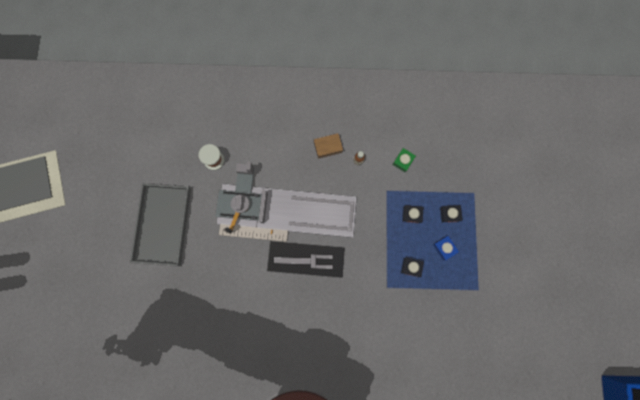

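View pics/scene0.png

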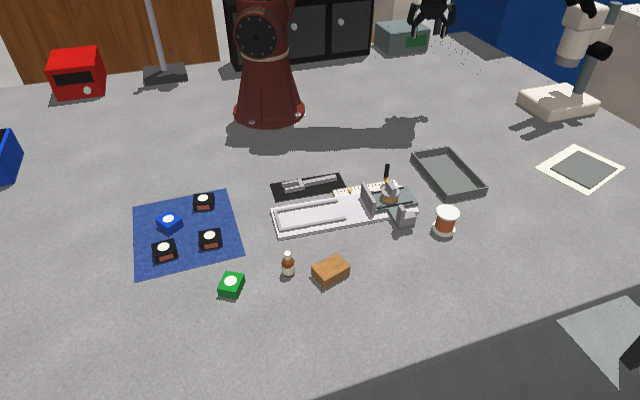

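```bash
python3 - <<'E'
from h import *
c=load('top'); s=load('scene')
a=cv2.resize(c['color'][160:280,205:365],None,fx=5,fy=5,interpolation=cv2.INTER_CUBIC)
cv2.imwrite('pics/crop1.png',np.clip(a*1.5,0,255).astype('u1')[:,:,::-1])
hsv=cv2.cvtColor(c['color'],cv2.COLOR_RGB2HSV)
m=((hsv[...,2]>150)&(hsv[...,1]<60)).astype('u1'); m[:, :385]=0;m[:140]=0;m[300:]=0
n,l,st,ce=cv2.connectedComponentsWithStats(m)
for i in range(1,n):
    if st[i,4]>30:
        cn=cv2.findContours((l==i).astype('u1'),0,1)[0][0]; print('tag',ce[i].round(1),st[i],cv2.minAreaRect(cn),ray(c,*ce[i],.026).round(4))
# black modules outlines
k=((hsv[...,2]<45)).astype('u1'); k[:, :385]=0;k[:,480:]=0;k[:190]=0;k[290:]=0
n,l,st,ce=cv2.connectedComponentsWithStats(cv2.morphologyEx(k,cv2.MORPH_CLOSE,np.ones((7,7))))
for i in range(1,n):
    if st[i,4]>60:
        cn=cv2.findContours((l==i).astype('u1'),0,1)[0][0]; print('blk',st[i],cv2.minAreaRect(cn))
P=cloud(c)
for z in(.05,):
  q=P[(P[...,2]>.045)&(P[...,2]<.08)&(P[...,0]>.2)&(P[...,0]<.65)]
  print(len(q))
E
```

```text
tag [404.9 158.3] [401 154   9   9  64] ((405.0, 158.0), (8.0, 8.0), 90.0) [ 0.7252 -0.2634  0.026 ]
tag [413.7 213.1] [410 209   9   9  63] ((414.0, 213.0), (8.0, 8.0), 90.0) [ 0.5758 -0.2847  0.026 ]
tag [452.3 212.6] [448 209   9   8  59] ((452.0, 212.5), (7.0, 8.0), 90.0) [ 0.5798 -0.3867  0.026 ]
tag [447.  247.6] [443 243   9  10  70] ((447.0, 247.5), (8.0, 9.0), 0.0) [ 0.4873 -0.3695  0.026 ]
tag [413.1 266.9] [409 263   9   9  66] ((413.0, 267.0), (8.0, 8.0), 90.0) [ 0.4355 -0.2807  0.026 ]
390
```

View pics/crop1.png

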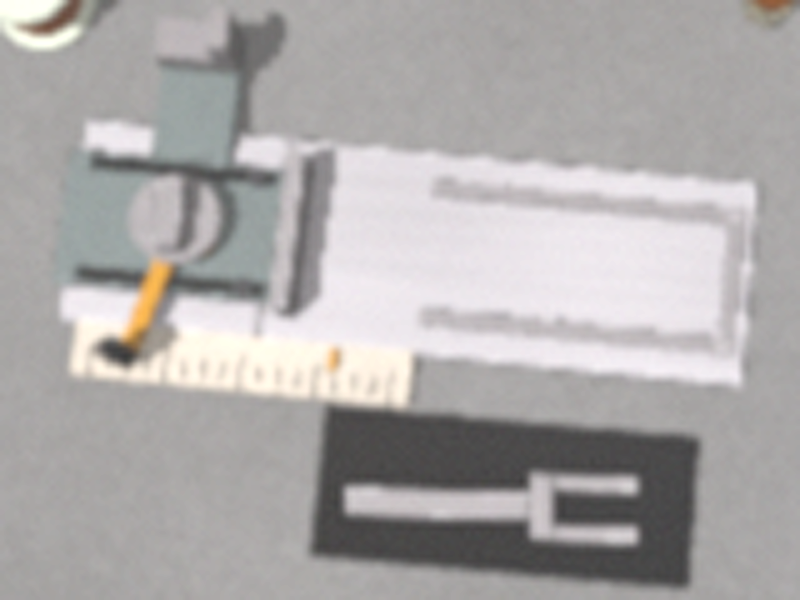

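```bash
python3 - <<'E'
from h import *
c=load('top'); s=load('scene')
a=cv2.resize(s['color'][140:245,260:420],None,fx=5,fy=5,interpolation=cv2.INTER_CUBIC)
cv2.imwrite('pics/crop2.png',np.clip(a*1.2,0,255).astype('u1')[:,:,::-1])
def g(x,y,z): 
    return ray(c,x/5+205,y/5+160,z)
def show(n,x,y,z): print(n,g(x,y,z).round(4))
for n,x,y,z in [('TL',88,122,.01),('TR',755,182,.01),('BR',740,385,.01),('BL',62,318,.01),('ptr',260,320,.012),('mark',334,357,.01),('tang',186,214,.066),('flange',175,218,.046),('post',118,348,.074),
  ('fenceT',291,140,.055),('fenceB',278,308,.055),('keyhend',346,500,.017),('keybridge',540,506,.017),('prT',637,485,.017),('prB',637,536,.017),('matTL',329,405,.003),('matTR',697,437,.003),('matBR',687,585,.003),('matBL',313,552,.003)]: show(n,x,y,z)
P=cloud(c)
q=P[150:280,205:365].reshape(-1,3)
for lo,hi in((.05,.058),(.058,.07),(.07,.09)):
    w=q[(q[:,2]>lo)&(q[:,2]<hi)]; print(lo,len(w),w.mean(0).round(4),w.min(0).round(3),w.max(0).round(3))
h=cv2.cvtColor(c['color'],cv2.COLOR_RGB2HSV)
m=((h[...,0]>8)&(h[...,0]<28)&(h[...,1]>110)&(h[...,2]>80)).astype('u1'); m[:,:205]=0;m[:,365:]=0;m[:165]=0;m[280:]=0
n,l,st,ce=cv2.connectedComponentsWithStats(m)
for i in range(1,n): print('brass',ce[i],st[i])
h=cv2.cvtColor(s['color'],cv2.COLOR_RGB2HSV)
m=((h[...,0]>8)&(h[...,0]<28)&(h[...,1]>110)&(h[...,2]>80)).astype('u1'); m[:,:260]=0;m[:,420:]=0;m[:140]=0;m[245:]=0
n,l,st,ce=cv2.connectedComponentsWithStats(m)
for i in range(1,n): print('brassS',ce[i],st[i])
E
```

```text
TL [0.643  0.2281 0.01  ]
TR [ 0.6196 -0.1336  0.01  ]
BR [ 0.5099 -0.1266  0.01  ]
BL [0.5359 0.2347 0.01  ]
ptr [0.5374 0.129  0.012 ]
mark [0.519 0.089 0.01 ]
tang [0.5842 0.162  0.066 ]
flange [0.5854 0.1712 0.046 ]
post [0.5139 0.1905 0.074 ]
fenceT [0.6265 0.1118 0.055 ]
fenceB [0.5386 0.1141 0.055 ]
keyhend [0.4438 0.0787 0.017 ]
keybridge [ 0.4434 -0.0224  0.017 ]
prT [ 0.4556 -0.0727  0.017 ]
prB [ 0.4293 -0.0732  0.017 ]
matTL [0.4941 0.0913 0.003 ]
matTR [ 0.4823 -0.1047  0.003 ]
matBR [ 0.405  -0.1004  0.003 ]
matBL [0.4169 0.0961 0.003 ]
0.05 296 [0.6413 0.178  0.0549] [ 0.512 -0.139  0.05 ] [0.726 0.27  0.058]
0.058 204 [0.6481 0.1573 0.0628] [ 0.509 -0.143  0.058] [0.727 0.27  0.07 ]
0.07 57 [0.6251 0.166  0.0739] [0.508 0.146 0.07 ] [0.691 0.202 0.079]
brass [234.09090909 219.93939394] [230 213   9  16  66]
brass [271.  231.5] [271 231   1   2   2]
brassS [385.6 179.4] [384 177   4   7  15]
brassS [349.14285714 190.71428571] [348 189   3   4   7]
brassS [388.95238095 199.55555556] [382 196  16   7  63]
```

View pics/crop2.png

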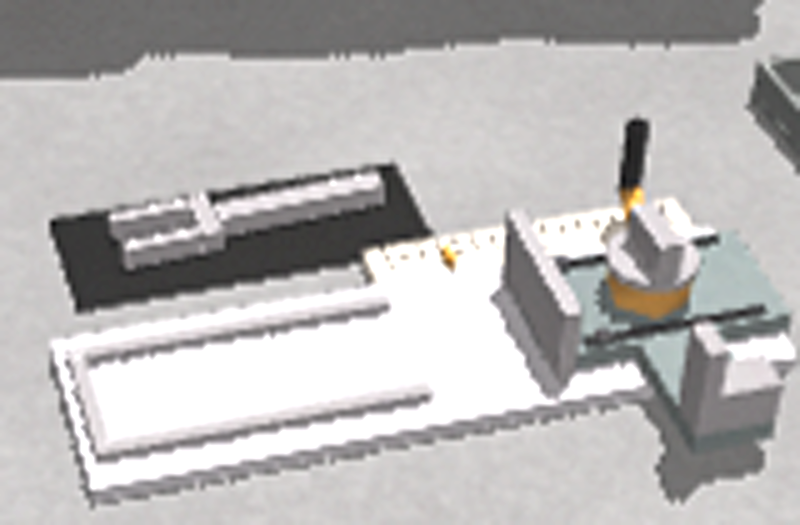

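```bash
python3 -m inch '[[[450,-395,-100],[0,0,10.7],30],[[450,-395,-100],[0,0,10.7],30],[[450,-395,-100],[0,0,10.7],30],[[450,-395,-100],[0,0,10.7],30],[[450,-395,-100],[0,0,10.7],30],[[450,-395,-100],[0,0,10.7],30],[[450,-395,-100],[0,0,10.7],30],[[450,-395,-100],[0,0,10.7],30]]' 40
python3 -c "
from plant import robot
s=robot.sense();print(s['eef_pos'],s['tcp_rot'],s['force'],s['opening'])"
```

```text
time: 0.77
eef_pos: [0.3771, 0.2921, 0.2492]
tcp_rot: [0.033, 0.999, -0.0, -0.0]
force: [0.9, 0.6, 0.8]
opening: 0.0298
[0.37712377 0.29213157 0.24922623] [ 3.34524446e-02  9.99440306e-01 -3.62980963e-05 -8.64311411e-05] [0.91442559 0.58039816 0.84576245] 0.029840672880460394
```

```bash
python3 -m inch '[[[203,-178.5,-40],[0,0,0],30],[[203,-178.5,-40],[0,0,0],30],[[203,-178.5,-40],[0,0,0],30],[[203,-178.5,-40],[0,0,0],30],[[203,-178.5,-40],[0,0,0],30],[[203,-178.5,-40],[0,0,0],30],[[203,-178.5,-40],[0,0,0],30],[[203,-178.5,-40],[0,0,0],30]]'
python3 - <<'E'
from h import *
c=snap('top'); snap('scene')
s=load('scene')
a=cv2.resize(c['color'][160:280,205:365],None,fx=5,fy=5,interpolation=cv2.INTER_CUBIC)
b=cv2.resize(s['color'][120:240,260:420],None,fx=5,fy=5,interpolation=cv2.INTER_CUBIC)
cv2.imwrite('pics/crop3.png',b[:,:,::-1])
E
```

```text
time: 1.43
eef_pos: [0.582, 0.1117, 0.2082]
tcp_rot: [0.036, 0.999, -0.001, 0.0]
force: [-1.2, 0.3, 0.6]
opening: 0.0299
```

View pics/crop3.png

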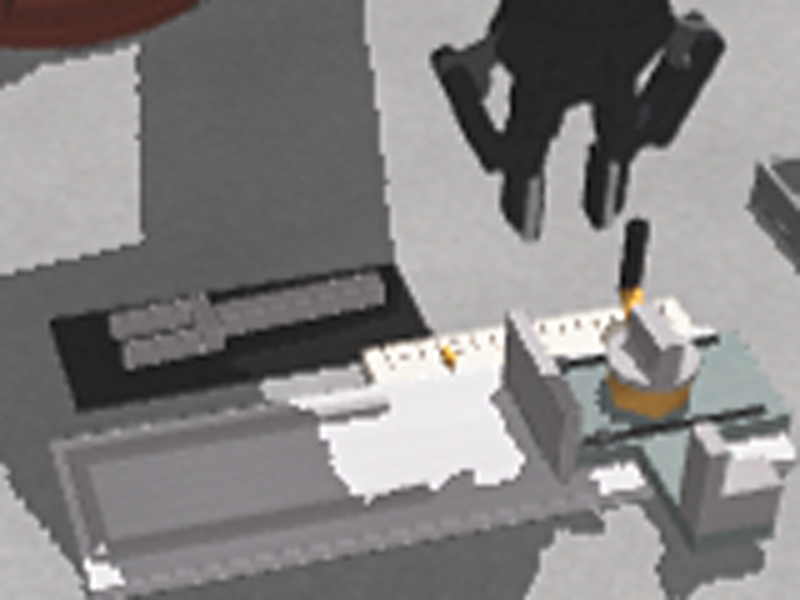

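```bash
python3 -m inch '[[[0,0,-40],[0,0,0],30],[[0,0,-75],[0,0,0],30],[[0,0,-100],[0,0,0],30],[[0,0,-109],[0,0,0],30],[[0,0,-109],[0,0,0],30],[[0,0,-109],[0,0,0],0],[[0,0,-109],[0,0,0],0],[[0,0,-109],[0,0,0],0]]' 50
python3 -m inch '[[[0,0,0],[0,0,0],0],[[-0.5,-8,0],[0,0,0],0],[[-1,-16,0],[0,0,0],0],[[-1.6,-24,0],[0,0,0],0],[[-2,-30,0],[0,0,0],0],[[-2,-30,0],[0,0,0],0],[[-2,-30,0],[0,0,0],0]]'
python3 - <<'E'
from h import *
c=snap('top'); s=snap('scene')
a=cv2.resize(c['color'][195:255,215:300],None,fx=9,fy=9,interpolation=cv2.INTER_CUBIC)
cv2.imwrite('pics/crop4.png',np.clip(a*1.5,0,255).astype('u1')[:,:,::-1])
E
```

```text
time: 2.2
eef_pos: [0.5792, 0.1148, 0.1021]
tcp_rot: [0.034, 0.999, -0.001, 0.0]
force: [-1.3, -6.2, -6.7]
opening: 0.0093
time: 2.78
eef_pos: [0.5771, 0.0862, 0.102]
tcp_rot: [0.033, 0.999, 0.001, 0.0]
force: [-1.3, 4.3, -6.1]
opening: 0.0091
```

View pics/crop4.png

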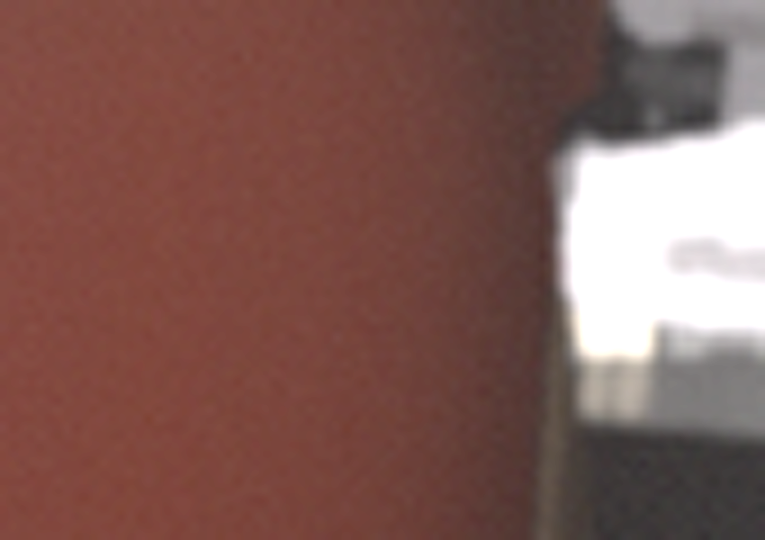

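```bash
python3 -m inch '[[[-0.3,-5,0],[0,0,0],0],[[-0.6,-9,0],[0,0,0],0],[[-0.6,-9,0],[0,0,0],0],[[-0.6,-9,0],[0,0,0],0]]'
python3 -m inch '[[[0,0,0],[0,0,0],30],[[0,0,0],[0,0,0],30],[[0,0,0],[0,0,0],30],[[0,0,40],[0,0,0],30],[[0,0,80],[0,0,0],30],[[0,0,120],[0,0,0],30],[[0,-40,140],[0,0,0],30],[[0,-80,140],[0,0,0],30]]'
python3 -m inch '[[[-50,-240,0],[0,0,0],30],[[-50,-240,0],[0,0,0],30],[[-50,-240,0],[0,0,0],30],[[-50,-240,0],[0,0,0],30],[[-50,-240,0],[0,0,0],30],[[-50,-240,0],[0,0,0],30],[[-50,-240,0],[0,0,0],30],[[-50,-240,0],[0,0,0],30]]'
python3 - <<'E'
from h import *
c=snap('top'); s=snap('scene')
a=cv2.resize(c['color'][175:255,215:315],None,fx=8,fy=7.5,interpolation=cv2.INTER_CUBIC)
cv2.imwrite('pics/crop5.png',np.clip(a*1.3,0,255).astype('u1')[:,:,::-1])
E
```

```text
time: 3.22
eef_pos: [0.5766, 0.0775, 0.102]
tcp_rot: [0.033, 0.999, 0.001, 0.0]
force: [-2.4, 5.8, -2.2]
opening: 0.0091
time: 3.88
eef_pos: [0.5791, -0.002, 0.2465]
tcp_rot: [0.031, 0.999, -0.0, 0.005]
force: [1.0, -1.3, -0.4]
opening: 0.0302
time: 4.55
eef_pos: [0.5261, -0.2449, 0.2412]
tcp_rot: [0.035, 0.999, -0.0, 0.0]
force: [0.4, 0.4, 0.8]
opening: 0.0298
```

View pics/crop5.png

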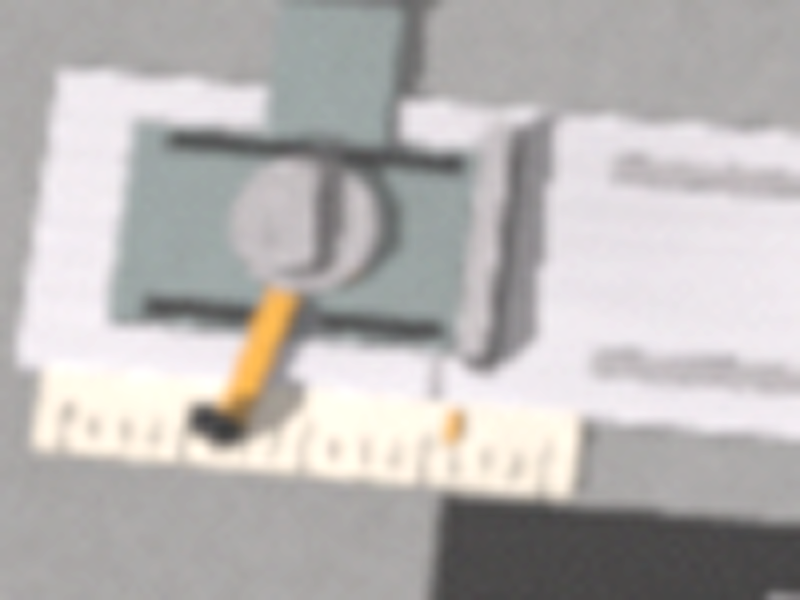

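```bash
python3 - <<'E'
from h import *
c=load('top'); s=load('scene')
a=cv2.resize(c['color'][212:240,252:284],None,fx=12,fy=20,interpolation=cv2.INTER_NEAREST)
b=cv2.resize(s['color'][172:200,335:367],None,fx=12,fy=20,interpolation=cv2.INTER_NEAREST)
im=np.hstack([a,b]);im=np.clip((im.astype(float)-60)*1.35,0,255)
cv2.imwrite('pics/crop6.png',im.astype('u1')[:,:,::-1])
E
```

```text
(no output)
```

View pics/crop6.png

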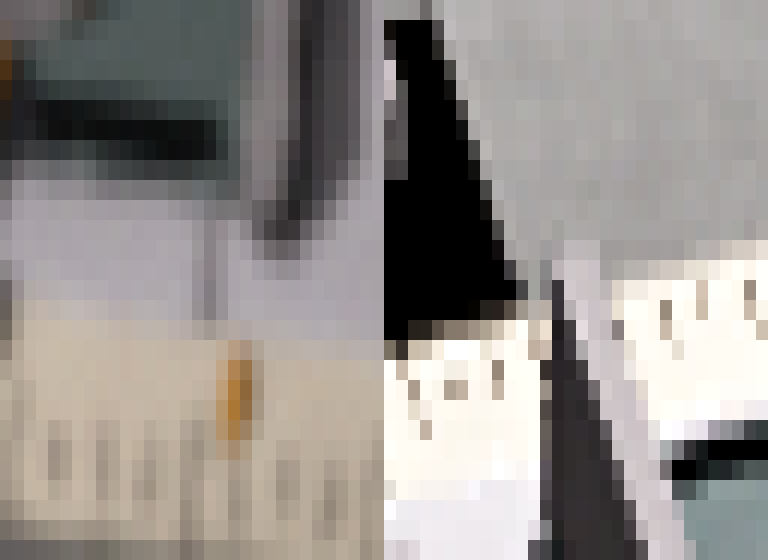

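```bash
python3 - <<'E'
from h import *
c=load('top'); A=cv2.imread('pics/top0.png')[:,:,::-1]; B=c['color']
for n,I in(('A',A),('B',B)):
    I=I.astype(int); m=(I[...,1]-I[...,0]>8)&(I[...,1]>60); m[:,:205]=0;m[:,300:]=0;m[:155]=0;m[235:]=0
    v,u=np.nonzero(m); print(n,m.sum(),u.mean(),v.mean(),u.min(),u.max())
    for r in(222,224,225,226,227,228): print(r,I[r,(250 if n=='A' else 262):(264 if n=='A' else 276)].sum(-1)//3)
    for r in (231,232,233): print(r,I[r,266:278,0]-I[r,266:278,2])
g=lambda I:cv2.cvtColor(np.ascontiguousarray(I),cv2.COLOR_RGB2GRAY)
T=cv2.resize(g(A)[183:225,222:270],None,fx=8,fy=8,interpolation=cv2.INTER_CUBIC)
W=cv2.resize(g(B)[178:232,225:295],None,fx=8,fy=8,interpolation=cv2.INTER_CUBIC)
r=cv2.matchTemplate(W,T,5);_,s,_,l=cv2.minMaxLoc(r);sh=(l[0]/8+225-222,l[1]/8+178-183);print(s,sh)
p0=ray(c,246,204,.04);p1=ray(c,246+sh[0],204+sh[1],.04);print(p1-p0,np.linalg.norm(p1-p0))
E
```

```text
<stdin>:5: RuntimeWarning: Mean of empty slice.
  ret = ret.dtype.type(ret / rcount)
Traceback (most recent call last):
ValueError: zero-size array to reduction operation minimum which has no identity
```

```bash
python3 - <<'E'
from h import *
c=load('top'); A=cv2.imread('pics/top0.png')[:,:,::-1]; B=c['color']
for n,I in(('A',A),('B',B)):
    I=I.astype(int)
    for r in(222,224,225,226,227,228): print(n,r,I[r,(250 if n=='A' else 262):(264 if n=='A' else 276)].sum(-1)//3)
    for r in (229,231,232,233): print(r,I[r,266:278,0]-I[r,266:278,2])
g=lambda I:cv2.cvtColor(np.ascontiguousarray(I),cv2.COLOR_RGB2GRAY)
T=cv2.resize(g(A)[183:222,222:268],None,fx=8,fy=8,interpolation=cv2.INTER_CUBIC)
W=cv2.resize(g(B)[178:232,225:295],None,fx=8,fy=8,interpolation=cv2.INTER_CUBIC)
r=cv2.matchTemplate(W,T,5);_,s,_,l=cv2.minMaxLoc(r);sh=(l[0]/8+225-222,l[1]/8+178-183);print(s,sh)
p0=ray(c,246,204,.04);p1=ray(c,246+sh[0],204+sh[1],.04);print(p1-p0,np.linalg.norm(p1-p0))
E
```

```text
A 222 [156 156 157 158 156 150 137 130 141 139 122 102  88  86]
A 224 [159 159 158 159 158 150 138 145 156 158 157 154 152 149]
A 225 [161 159 160 160 159 150 136 147 158 160 160 160 159 159]
A 226 [165 164 162 161 160 149 136 148 161 164 161 160 160 162]
A 227 [169 168 166 166 165 157 151 158 167 167 164 164 162 164]
A 228 [169 169 169 168 167 166 164 167 171 170 168 166 166 166]
229 [18 16 17 16 24 33 25 15 13 13 11 10]
231 [20 20 19 22 42 71 52 24 18 20 20 19]
232 [19 20 18 23 48 75 48 21 19 20 20 19]
233 [20 19 17 22 42 60 38 21 18 19 19 19]
B 222 [177 178 177 177 171 166 161 151 147 149 144 133 124 104]
B 224 [184 185 185 187 186 185 174 159 171 183 179 159 141 133]
B 225 [187 187 188 187 186 184 170 159 171 185 187 181 174 167]
B 226 [188 188 187 187 189 185 171 155 171 185 186 187 186 184]
B 227 [190 191 192 191 189 185 170 156 171 186 189 188 187 187]
B 228 [193 194 194 194 191 188 181 174 181 186 185 189 189 190]
229 [20 21 20 20 28 38 30 19 15 15 14 12]
231 [23 23 22 25 51 84 62 27 23 22 23 24]
232 [23 23 21 27 56 87 56 25 21 22 24 22]
233 [23 20 19 25 51 69 43 24 21 21 22 22]
0.9790300130844116 (13.0, 1.25)
[-0.00239793 -0.03410909  0.        ] 0.03419327227883189
```

```bash
python3 - <<'E'
from h import *
c=load('top'); s=load('scene')
xf=np.array([np.cos(np.radians(-3.85)),np.sin(np.radians(-3.85))]);yf=np.array([-xf[1],xf[0]])
for z in(.008,.01,.012,.014,.016,.02): print(z,ray(c,271.05,231.8,z).round(4),ray(s,349.14,190.7,z).round(4))
for zp in(.008,.012,.016):
  for zm in(.01,.014): print(zp,zm,yf@(ray(c,269,226,zp)-ray(c,271.05,231.8,zm))[:2], xf@(ray(c,269,227.6,zp)-ray(c,271.05,229,zm))[:2])
# yaw from side edge of base in image B: line fit of base +x edge & lips
I=cv2.cvtColor(c['color'],cv2.COLOR_RGB2GRAY)
pts=[]
for u in range(295,350):
    col=I[180:215,u].astype(float); g=np.diff(col); k=np.argmax(g); pts.append(ray(c,u,180+k+.5,.01)[:2])
pts=np.array(pts); p=np.polyfit(pts[:,1],pts[:,0],1); print('yaw',-np.degrees(np.arctan(p[0])),pts[[0,-1]])
E
```

```text
0.008 [0.5181 0.0912 0.008 ] [0.5114 0.0913 0.008 ]
0.01 [0.5179 0.091  0.01  ] [0.5137 0.0903 0.01  ]
0.012 [0.5177 0.0908 0.012 ] [0.5159 0.0892 0.012 ]
0.014 [0.5175 0.0906 0.014 ] [0.5182 0.0882 0.014 ]
0.016 [0.5173 0.0903 0.016 ] [0.5204 0.0871 0.016 ]
0.02 [0.5168 0.0899 0.02  ] [0.5249 0.085  0.02  ]
0.008 0.01 0.007412273537204428 0.0034149438736795984
0.008 0.014 0.007863229488722812 0.0038296282507301787
0.012 0.01 0.006935128579189612 0.002988570851717322
0.012 0.014 0.007386084530707996 0.0034032552287679018
0.016 0.01 0.006457983621174775 0.002562197829755044
0.016 0.014 0.006908939572693159 0.002976882206805624
yaw -1.706719292368565 [[ 0.62869453  0.03131195]
 [ 0.62160952 -0.11472135]]
```

```bash
python3 -m inch '[[[51,324,0],[0,0,0],30],[[51,324,0],[0,0,0],30],[[51,324,0],[0,0,0],30],[[51,324,0],[0,0,0],30],[[51,324,0],[0,0,0],30],[[51,324,0],[0,0,0],30],[[51,324,0],[0,0,0],30],[[51,324,0],[0,0,0],30]]'
python3 -m inch '[[[0,0,-40],[0,0,0],30],[[0,0,-80],[0,0,0],30],[[0,0,-115],[0,0,0],30],[[0,0,-139],[0,0,0],30],[[0,0,-139],[0,0,0],30],[[0,0,-139],[0,0,0],30],[[0,0,-139],[0,0,0],8],[[0,0,-139],[0,0,0],8]]' 60
python3 -m inch '[[[0,0,0],[0,0,0],0],[[0,0,0],[0,0,0],0],[[0,0,0],[0,0,0],0]]'
```

```text
time: 5.32
eef_pos: [0.5771, 0.0857, 0.2411]
tcp_rot: [0.032, 0.999, 0.0, 0.0]
force: [1.4, -0.6, -0.7]
opening: 0.0304
time: 5.98
eef_pos: [0.5783, 0.0808, 0.1036]
tcp_rot: [0.034, 0.999, -0.001, 0.001]
force: [-2.1, -3.4, -1.5]
opening: 0.0088
time: 6.23
eef_pos: [0.5783, 0.0808, 0.1037]
tcp_rot: [0.034, 0.999, -0.001, 0.001]
force: [-1.9, -4.1, 0.6]
opening: 0.0088
```

```bash
python3 -m inch '[[[-0.2,-3,0],[0,0,0],0],[[-0.4,-6,0],[0,0,0],0],[[-0.5,-7,0],[0,0,0],0],[[-0.5,-7,0],[0,0,0],0],[[-0.5,-7,0],[0,0,0],0]]'
```

```text
time: 6.65
eef_pos: [0.578, 0.076, 0.1037]
tcp_rot: [0.033, 0.999, 0.002, 0.001]
force: [-1.7, 8.5, 0.9]
opening: 0.0088
```

```bash
python3 -m inch '[[[-0.1,-1.5,0],[0,0,0],0],[[-0.2,-3,0],[0,0,0],0],[[-0.2,-3,0],[0,0,0],0],[[-0.2,-3,0],[0,0,0],0]]'
python3 -m inch '[[[0,0,0],[0,0,0],30],[[0,0,0],[0,0,0],30],[[0,0,0],[0,0,0],30],[[0,0,40],[0,0,0],30],[[0,0,80],[0,0,0],30],[[0,0,120],[0,0,0],30],[[0,-40,140],[0,0,0],30],[[0,-80,140],[0,0,0],30]]'
python3 -m inch '[[[-50,-200,0],[0,0,0],30],[[-50,-200,0],[0,0,0],30],[[-50,-200,0],[0,0,0],30],[[-50,-200,0],[0,0,0],30],[[-50,-200,0],[0,0,0],30],[[-50,-200,0],[0,0,0],30]]'
cat > ptr.py <<'E'
from h import *
c=snap('top'); snap('scene'); A=cv2.imread('pics/top0.png')[:,:,::-1]; B=c['color']; I=B.astype(int)
for r in(224,225,226,227,228): print(r,I[r,264:280].sum(-1)//3)
for r in (229,231,232,233): print(r,I[r,266:278,0]-I[r,266:278,2])
g=lambda I:cv2.cvtColor(np.ascontiguousarray(I),cv2.COLOR_RGB2GRAY)
T=cv2.resize(g(A)[183:222,222:268],None,fx=8,fy=8,interpolation=cv2.INTER_CUBIC)
W=cv2.resize(g(B)[178:232,225:295],None,fx=8,fy=8,interpolation=cv2.INTER_CUBIC)
r=cv2.matchTemplate(W,T,5);_,s,_,l=cv2.minMaxLoc(r);sh=(l[0]/8+225-222,l[1]/8+178-183);print(s,sh)
p0=ray(c,246,204,.04);p1=ray(c,246+sh[0],204+sh[1],.04);print(np.linalg.norm(p1-p0))
E
python3 ptr.py
```

```text
time: 6.98
eef_pos: [0.5778, 0.0732, 0.1037]
tcp_rot: [0.033, 0.999, 0.002, 0.001]
force: [-1.2, 9.2, 2.6]
opening: 0.0088
time: 7.65
eef_pos: [0.5792, -0.0069, 0.2474]
tcp_rot: [0.031, 0.999, -0.0, 0.005]
force: [1.5, -1.6, -0.2]
opening: 0.0297
time: 8.15
eef_pos: [0.5255, -0.214, 0.2423]
tcp_rot: [0.036, 0.999, -0.002, 0.001]
force: [-0.2, 0.8, 1.3]
opening: 0.0297
224 [183 181 182 182 182 179 163 144 160 172 164 143 130 123 131 160]
225 [184 182 184 183 184 180 161 143 164 181 180 170 163 160 163 174]
226 [185 186 184 184 184 180 158 140 163 180 185 182 180 179 179 181]
227 [188 188 186 184 185 179 161 144 164 182 185 185 185 183 183 183]
228 [191 191 188 187 189 184 171 160 173 185 188 186 187 188 188 187]
229 [21 20 19 20 29 40 30 18 14 16 14 12]
231 [24 22 21 26 50 82 60 27 22 23 24 23]
232 [23 22 20 26 55 86 55 24 22 23 22 22]
233 [23 20 18 26 50 69 43 25 20 21 21 23]
0.9734458327293396 (14.5, 1.375)
0.03813044573569077
```

```bash
python3 -m inch '[[[52,289,0],[0,0,0],30],[[52,289,0],[0,0,0],30],[[52,289,0],[0,0,0],30],[[52,289,0],[0,0,0],30],[[52,289,0],[0,0,0],30],[[52,289,0],[0,0,0],30],[[52,289,0],[0,0,0],30],[[52,289,0],[0,0,0],30]]'
python3 -m inch '[[[0,0,-40],[0,0,0],30],[[0,0,-80],[0,0,0],30],[[0,0,-115],[0,0,0],30],[[0,0,-139],[0,0,0],30],[[0,0,-139],[0,0,0],30],[[0,0,-139],[0,0,0],30],[[0,0,-139],[0,0,0],8],[[0,0,-139],[0,0,0],8]]' 60
python3 -m inch '[[[0,0,0],[0,0,0],0],[[0,0,0],[0,0,0],0],[[-0.1,-1,0],[0,0,0],0],[[-0.2,-2,0],[0,0,0],0],[[-0.2,-3,0],[0,0,0],0],[[-0.2,-3,0],[0,0,0],0]]'
```

```text
time: 8.92
eef_pos: [0.5789, 0.0893, 0.242]
tcp_rot: [0.03, 1.0, 0.001, 0.001]
force: [-0.4, 0.6, -0.0]
opening: 0.0299
time: 9.58
eef_pos: [0.5786, 0.0809, 0.1038]
tcp_rot: [0.034, 0.999, -0.001, -0.0]
force: [-3.4, -8.3, -6.3]
opening: 0.0091
time: 10.08
eef_pos: [0.5786, 0.0803, 0.1037]
tcp_rot: [0.033, 0.999, 0.002, 0.0]
force: [-3.0, 7.0, -1.8]
opening: 0.0093
```

```bash
python3 -m inch '[[[-0.2,-3,0],[0,0,0],0],[[-0.4,-6,0],[0,0,0],0],[[-0.5,-8,0],[0,0,0],0],[[-0.5,-8,0],[0,0,0],0],[[-0.5,-8,0],[0,0,0],0]]'
```

```text
time: 10.5
eef_pos: [0.578, 0.0725, 0.1038]
tcp_rot: [0.033, 0.999, 0.002, 0.0]
force: [-4.3, 8.3, -0.6]
opening: 0.0088
```

```bash
python3 -m inch '[[[0,-1,0],[0,0,0],0],[[0,-1,0],[0,0,0],0],[[0,-1,0],[0,0,0],0]]'
python3 -m inch '[[[0,0,0],[0,0,0],30],[[0,0,0],[0,0,0],30],[[0,0,0],[0,0,0],30],[[0,0,40],[0,0,0],30],[[0,0,80],[0,0,0],30],[[0,0,120],[0,0,0],30],[[0,-40,140],[0,0,0],30],[[0,-80,140],[0,0,0],30]]'
python3 -m inch '[[[-50,-200,0],[0,0,0],30],[[-50,-200,0],[0,0,0],30],[[-50,-200,0],[0,0,0],30],[[-50,-200,0],[0,0,0],30],[[-50,-200,0],[0,0,0],30],[[-50,-200,0],[0,0,0],30],[[-50,-200,0],[0,0,0],30],[[-50,-200,0],[0,0,0],30]]'
python3 ptr.py
```

```text
time: 10.75
eef_pos: [0.578, 0.0717, 0.1038]
tcp_rot: [0.033, 0.999, 0.002, 0.0]
force: [-4.0, 8.8, -1.0]
opening: 0.0087
time: 11.42
eef_pos: [0.5808, -0.0088, 0.2485]
tcp_rot: [0.031, 0.999, -0.0, 0.005]
force: [1.4, -0.8, 0.7]
opening: 0.0302
time: 12.08
eef_pos: [0.5282, -0.2096, 0.243]
tcp_rot: [0.034, 0.999, -0.0, 0.0]
force: [-0.3, 0.5, 0.3]
opening: 0.03
224 [181 182 182 183 183 181 172 155 155 169 169 148 132 122 121 143]
225 [184 183 184 183 184 182 173 155 164 179 180 170 164 159 159 168]
226 [186 186 185 185 185 183 169 153 167 181 183 182 180 180 179 180]
227 [189 189 186 184 185 184 169 153 169 184 185 183 184 184 184 184]
228 [191 190 188 188 188 187 174 166 174 185 188 187 187 187 186 186]
229 [20 21 20 18 29 40 30 17 15 15 14 10]
231 [23 22 22 26 50 82 61 27 22 22 23 22]
232 [24 22 20 27 56 85 54 24 21 22 23 23]
233 [23 20 19 25 48 68 43 24 21 22 22 23]
0.968807578086853 (15.0, 1.375)
0.03942982834465032
```

```bash
python3 -m inch '[[[50,281,0],[0,0,0],30],[[50,281,0],[0,0,0],30],[[50,281,0],[0,0,0],30],[[50,281,0],[0,0,0],30],[[50,281,0],[0,0,0],30],[[50,281,0],[0,0,0],30],[[50,281,0],[0,0,0],30],[[50,281,0],[0,0,0],30]]'
python3 -m inch '[[[0,0,-40],[0,0,0],30],[[0,0,-80],[0,0,0],30],[[0,0,-115],[0,0,0],30],[[0,0,-139],[0,0,0],30],[[0,0,-139],[0,0,0],30],[[0,0,-139],[0,0,0],30],[[0,0,-139],[0,0,0],8],[[0,0,-139],[0,0,0],8]]' 60
python3 -m inch '[[[0,0,0],[0,0,0],0],[[0,0,0],[0,0,0],0],[[-0.1,-1,0],[0,0,0],0],[[-0.2,-2,0],[0,0,0],0],[[-0.2,-2,0],[0,0,0],0],[[-0.2,-2,0],[0,0,0],0]]'
```

```text
time: 12.85
eef_pos: [0.5783, 0.079, 0.2427]
tcp_rot: [0.03, 1.0, 0.001, 0.0]
force: [-1.0, 0.0, -0.3]
opening: 0.0301
time: 13.52
eef_pos: [0.5795, 0.0719, 0.1058]
tcp_rot: [0.033, 0.999, 0.0, 0.002]
force: [-2.9, 0.8, 2.5]
opening: 0.0094
time: 14.02
eef_pos: [0.5794, 0.0711, 0.1058]
tcp_rot: [0.033, 0.999, 0.002, 0.002]
force: [0.3, 8.1, 7.6]
opening: 0.0088
```

```bash
python3 -m inch '[[[0,-1,0],[0,0,0],0],[[0,-1.5,0],[0,0,0],0],[[0,-1.5,0],[0,0,0],0],[[0,-1.5,0],[0,0,0],0]]'
```

```text
time: 14.35
eef_pos: [0.5793, 0.0698, 0.1058]
tcp_rot: [0.033, 0.999, 0.002, 0.002]
force: [-0.8, 8.8, 6.9]
opening: 0.0087
```

```bash
python3 -m inch '[[[0,0,0],[0,0,0],30],[[0,0,0],[0,0,0],30],[[0,0,0],[0,0,0],30],[[0,0,40],[0,0,0],30],[[0,0,80],[0,0,0],30],[[0,0,120],[0,0,0],30],[[0,-40,140],[0,0,0],30],[[0,-80,140],[0,0,0],30]]'
python3 -m inch '[[[-50,-200,0],[0,0,0],30],[[-50,-200,0],[0,0,0],30],[[-50,-200,0],[0,0,0],30],[[-50,-200,0],[0,0,0],30],[[-50,-200,0],[0,0,0],30],[[-50,-200,0],[0,0,0],30],[[-50,-200,0],[0,0,0],30],[[-50,-200,0],[0,0,0],30]]'
python3 ptr.py
python3 - <<'E'
from h import *
c=load('top'); I=cv2.cvtColor(c['color'],cv2.COLOR_RGB2GRAY)
A=cv2.cvtColor(cv2.imread('pics/top0.png'),cv2.COLOR_BGR2GRAY)
print('joints',robot.sense()['joint_positions'].round(3))
def edge(img,us,v0,v1,sgn):
    P=[]
    for u in us:
        col=cv2.GaussianBlur(img,(1,3),0)[v0(u):v1(u),u].astype(float); g=np.diff(col)*sgn; k=np.argmax(g)
        if 0<k<len(g)-1:
            d=(g[k+1]-g[k-1])/(2*(2*g[k]-g[k+1]-g[k-1])+1e-9); P.append(ray(c,u,v0(u)+k+.5+d,.01)[:2])
    l=cv2.fitLine(np.float32(P),cv2.DIST_HUBER,0,.001,.001).ravel(); 
    if l[1]<0:l[:2]*=-1
    r=np.abs((np.array(P)-l[2:])@[l[1],-l[0]]); print(len(P),'yaw',np.degrees(np.arctan2(-l[0],l[1])).round(2),l[2:].round(4),'x at y0',(l[2]-l[3]*l[0]/l[1]).round(4),np.median(r).round(5)); 
top=lambda u:int(160+ (122+(u-222.6)*5*60/667)/5)
bot=lambda u:int(160+ (318+(u-217.4)*5*67/678)/5)
edge(A,range(275,352),lambda u:top(u)-4,lambda u:top(u)+5,1)
edge(A,range(292,350),lambda u:bot(u)-4,lambda u:bot(u)+5,-1)
# key
m=(I>90).astype('u1'); m[:, :270]=0; m[:,345:]=0; m[:246]=0; m[273:]=0
mat=(I<70).astype('u1')
n,l,st,ce=cv2.connectedComponentsWithStats(m)
for i in range(1,n):
    if st[i,4]>150: print(st[i],ce[i])
up=np.float32([[u,v] for v,u in zip(*np.nonzero(m))])
for a,b in((275,310),):
  for u in range(276,312,4):
    col=I[250:272,u].astype(float); w=np.clip(col-70,0,None); print(u,(w@np.arange(250,272)/w.sum()).round(2),end=' ')
print(); print('row',I[261,270:282],I[256,328:336],I[267,328:336], I[258:272,325])
E
```

```text
time: 15.02
eef_pos: [0.5801, -0.0103, 0.249]
tcp_rot: [0.031, 0.999, -0.0, 0.004]
force: [1.6, -1.3, -0.5]
opening: 0.0299
time: 15.68
eef_pos: [0.5277, -0.2109, 0.2436]
tcp_rot: [0.034, 0.999, 0.0, -0.0]
force: [-0.3, -0.4, -0.1]
opening: 0.0302
224 [182 183 183 183 182 181 181 166 149 166 176 166 142 124 113 117]
225 [184 183 183 184 184 183 181 164 145 164 180 179 170 160 153 155]
226 [185 186 185 184 184 186 181 162 144 163 182 183 181 180 177 178]
227 [188 187 186 184 184 186 183 165 147 166 181 185 184 185 185 185]
228 [192 192 188 186 189 189 186 169 155 172 186 187 187 187 187 186]
229 [21 20 19 19 27 38 33 18 15 15 14 12]
231 [22 22 21 26 50 82 60 28 22 22 23 23]
232 [24 21 21 25 57 85 55 24 21 22 22 22]
233 [23 22 19 25 50 67 43 23 22 23 22 22]
0.9720902442932129 (15.75, 1.5)
0.041417722385474885
joints [-0.507  0.411 -0.14   1.02   0.    -0.441]
77 yaw -4.06 [ 0.6285 -0.004 ] x at y0 0.6288 0.00062
58 yaw -3.98 [ 0.5168 -0.0403] x at y0 0.5196 0.00032
[274 254  58  13 314] [298.21974522 259.70063694]
276 259.63 280 259.64 284 260.03 288 260.2 292 260.56 296 260.59 300 260.57 304 260.55 308 260.55 
row [ 55  56  55  80 131 148 149 148 149 149 149 151] [93 95 95 91 74 50 46 45] [96 97 97 92 70 48 41 41] [73 53 44 44 46 43 53 75 93 91 76 50 43 42]
```

```bash
python3 - <<'E'
from h import *
c=load('top')
for u,v in((273.8,259.6),(276,259.63),(300,260.5),(303,260.58),(308,260.7),(331.5,261.6)): print(u,ray(c,u,v,.017).round(4))
# stud flange / tang now
I=c['color']; g=cv2.cvtColor(I,cv2.COLOR_RGB2GRAY)
a=cv2.resize(I[165:235,225:305],None,fx=10,fy=8.5,interpolation=cv2.INTER_CUBIC)
cv2.imwrite('pics/crop7.png',np.clip(a*1.3,0,255).astype('u1')[:,:,::-1])
for X in([.583,.130,.046],[.583,.130,.066],[.583+.096*.9976-.01*.07,.130-.096*.0698-.01,.072],[.583-.0698*.007+.018,.130-.007,.066]):
    p=proj(c,X); print(X,((p-[225,165])*[10,8.5]).round(0))
E
```

```text
273.8 [0.4448 0.0798 0.017 ]
276 [0.4449 0.074  0.017 ]
300 [0.4443 0.0115 0.017 ]
303 [0.4443 0.0037 0.017 ]
308 [ 0.4443 -0.0094  0.017 ]
331.5 [ 0.4437 -0.0706  0.017 ]
[0.583, 0.13, 0.046] [308. 339.]
[0.583, 0.13, 0.066] [297. 328.]
[0.6780695999999999, 0.1132992, 0.072] [378.  17.]
[0.6005114, 0.123, 0.066] [328. 271.]
```

View pics/crop7.png

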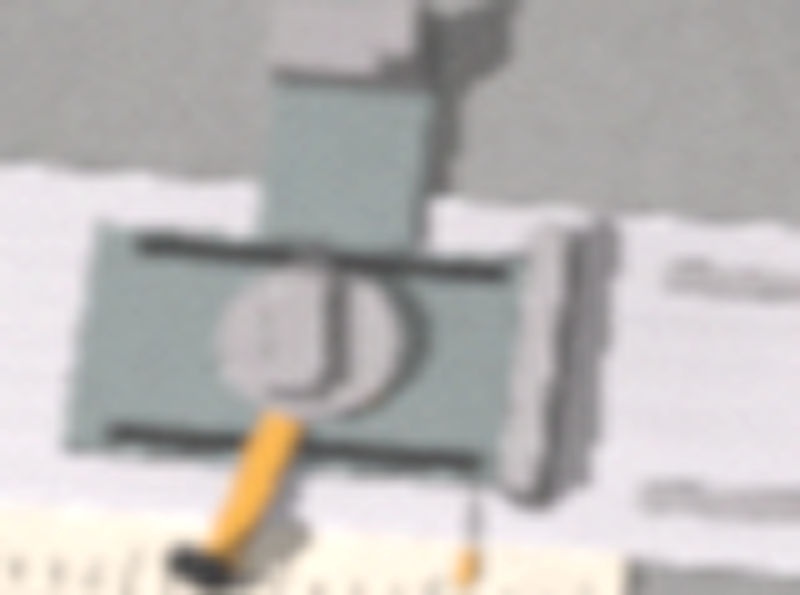

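```bash
python3 -m inch '[[[-83,219,-40],[0,0,93.5],40],[[-83,219,-40],[0,0,93.5],40],[[-83,219,-40],[0,0,93.5],40],[[-83,219,-40],[0,0,93.5],40],[[-83,219,-40],[0,0,93.5],40],[[-83,219,-40],[0,0,93.5],40],[[-83,219,-40],[0,0,93.5],40],[[-83,219,-40],[0,0,93.5],40]]'
python3 -m inch '[[[0,0,0],[0,0,36.2],40],[[0,0,0],[0,0,36.2],40],[[0,0,0],[0,0,36.2],40],[[0,0,0],[0,0,36.2],40],[[0,0,0],[0,0,36.2],40],[[0,0,0],[0,0,36.2],40],[[0,0,0],[0,0,36.2],40],[[0,0,0],[0,0,36.2],40]]'
```

```text
time: 16.45
eef_pos: [0.4438, 0.0111, 0.2035]
tcp_rot: [-0.455, 0.891, 0.0, -0.0]
force: [0.2, 0.1, -0.9]
opening: 0.0402
time: 17.12
eef_pos: [0.4449, 0.0088, 0.2036]
tcp_rot: [-0.704, 0.71, -0.0, 0.0]
force: [-0.6, 0.1, 0.2]
opening: 0.0399
```

```bash
python3 -m inch '[[[0,0,-40],[0,0,0],40],[[0,0,-80],[0,0,0],40],[[0,0,-110],[0,0,0],40],[[0,0,-125],[0,0,0],40],[[0,0,-125],[0,0,0],40],[[0,0,-125],[0,0,0],10],[[0,0,-125],[0,0,0],10],[[0,0,-125],[0,0,0],10]]' 80
python3 -m inch '[[[0,0,0],[0,0,0],5],[[0,0,0],[0,0,0],5],[[0,0,20],[0,0,0],5],[[0,0,60],[0,0,0],5],[[0,0,100],[0,0,0],5],[[0,0,100],[0,0,0],5]]'
```

```text
time: 17.78
eef_pos: [0.4455, 0.0082, 0.0796]
tcp_rot: [-0.705, 0.71, -0.001, 0.0]
force: [0.2, -0.2, -1.3]
opening: 0.0118
time: 18.28
eef_pos: [0.4483, 0.0078, 0.1851]
tcp_rot: [-0.705, 0.709, -0.004, 0.003]
force: [2.8, -0.3, -1.0]
opening: 0.011
```

```bash
python3 -m inch '[[[195,118,10],[0,0,-93.6],5],[[195,118,10],[0,0,-93.6],5],[[195,118,10],[0,0,-93.6],5],[[195,118,10],[0,0,-93.6],5],[[195,118,10],[0,0,-93.6],5],[[195,118,10],[0,0,-93.6],5],[[195,118,10],[0,0,-93.6],5],[[195,118,10],[0,0,-93.6],5]]'
python3 -m inch '[[[0,0,0],[0,0,-36.3],5],[[0,0,0],[0,0,-36.3],5],[[0,0,0],[0,0,-36.3],5],[[0,0,0],[0,0,-36.3],5],[[0,0,0],[0,0,-36.3],5],[[0,0,0],[0,0,-36.3],5],[[0,0,0],[0,0,-36.3],5],[[0,0,0],[0,0,-36.3],5]]'
python3 - <<'E'
from h import *
c=snap('top'); s=snap('scene')
print(robot.sense()['tcp_rot'].round(4))
b=cv2.resize(s['color'][120:240,320:450],None,fx=5,fy=5,interpolation=cv2.INTER_CUBIC)
cv2.imwrite('pics/crop8.png',b[:,:,::-1])
E
```

```text
time: 18.95
eef_pos: [0.6409, 0.1272, 0.1885]
tcp_rot: [-0.276, 0.961, -0.0, 0.0]
force: [-0.5, -1.1, -2.3]
opening: 0.0116
time: 19.62
eef_pos: [0.6399, 0.1262, 0.1888]
tcp_rot: [0.032, 0.999, 0.0, 0.0]
force: [0.2, -0.0, -1.4]
opening: 0.0115
[3.310e-02 9.995e-01 0.000e+00 1.000e-04]
```

View pics/crop8.png

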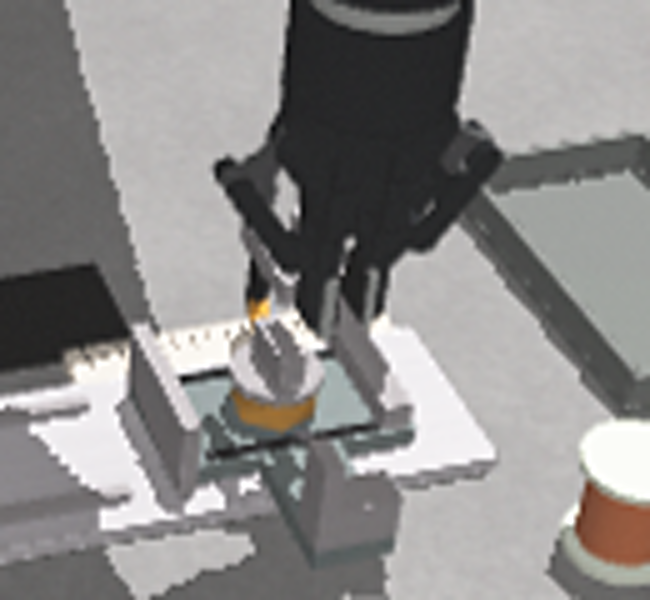

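```bash
python3 -m inch '[[[1,-0.5,-20],[0,0,-0.2],5],[[1,-0.5,-40],[0,0,-0.2],5],[[1,-0.5,-44],[0,0,-0.2],5],[[1,-0.5,-48],[0,0,-0.2],5],[[1,-0.5,-52],[0,0,-0.2],5],[[1,-0.5,-54],[0,0,-0.2],5],[[1,-0.5,-54],[0,0,-0.2],5]]'
python3 -c "
from plant import robot
s=robot.sense();print(s['force'].round(1),s['wrist_torque'].round(2),s['opening'])"
```

```text
time: 20.3
eef_pos: [0.6411, 0.1257, 0.1348]
tcp_rot: [0.036, 0.999, 0.0, 0.0]
force: [0.7, -0.2, -1.8]
opening: 0.0113
[ 0.7 -0.2 -1.8] [-0.01  0.01  0.05] 0.011299074117782876
```

```bash
python3 -m inch '[[[0,0,-4],[0,0,0],5],[[0,0,-8],[0,0,0],5],[[0,0,-11],[0,0,0],5],[[0,0,-12],[0,0,0],5],[[0,0,-12],[0,0,0],5]]'
python3 -c "
from plant import robot
s=robot.sense();print(s['force'].round(1),s['wrist_torque'].round(2),s['opening'])"
```

```text
time: 20.72
eef_pos: [0.6409, 0.1257, 0.1227]
tcp_rot: [0.036, 0.999, -0.0, 0.0]
force: [-1.5, -0.2, 2.0]
opening: 0.0116
[-1.5 -0.2  2. ] [-0.02  0.26 -0.05] 0.01157188345939376
```

```bash
python3 -m inch '[[[0,0,0],[0,0,0],32],[[0,0,0],[0,0,0],32],[[0,0,0],[0,0,0],32],[[0,0,30],[0,0,0],32],[[0,0,70],[0,0,0],32],[[0,0,77],[0,0,0],32]]'
python3 -m inch '[[[-130,24,0],[0,0,-11],24],[[-130,24,0],[0,0,-11],24],[[-130,24,0],[0,0,-11],24],[[-130,24,0],[0,0,-11],24],[[-130,24,0],[0,0,-11],24],[[-130,24,0],[0,0,-11],24]]'
python3 - <<'E'
from h import *
c=snap('top'); s=snap('scene')
P=cloud(s); k=np.zeros((400,640),bool); k[140:245,330:450]=1
b=cv2.resize(s['color'][130:240,340:430],None,fx=6.5,fy=5.4,interpolation=cv2.INTER_CUBIC)
cv2.imwrite('pics/crop9.png',b[:,:,::-1])
S=np.array([.583,.1298])
for f in range(165,80,-8):
    r=np.radians(f); print(f,((S+.0746*np.array([np.cos(r),np.sin(r)]))*1000).round(1))
# black post, scene view
I=s['color'].astype(int)
E
```

```text
time: 21.22
eef_pos: [0.6433, 0.1259, 0.2054]
tcp_rot: [0.036, 0.999, 0.0, 0.004]
force: [0.5, 0.3, 1.2]
opening: 0.0317
time: 21.72
eef_pos: [0.5116, 0.1499, 0.2002]
tcp_rot: [0.131, 0.991, 0.0, 0.001]
force: [0.9, 1.0, 1.2]
opening: 0.0238
165 [510.9 149.1]
157 [514.3 158.9]
149 [519.1 168.2]
141 [525.  176.7]
133 [532.1 184.4]
125 [540.2 190.9]
117 [549.1 196.3]
109 [558.7 200.3]
101 [568.8 203. ]
93 [579.1 204.3]
85 [589.5 204.1]
```

View pics/crop9.png

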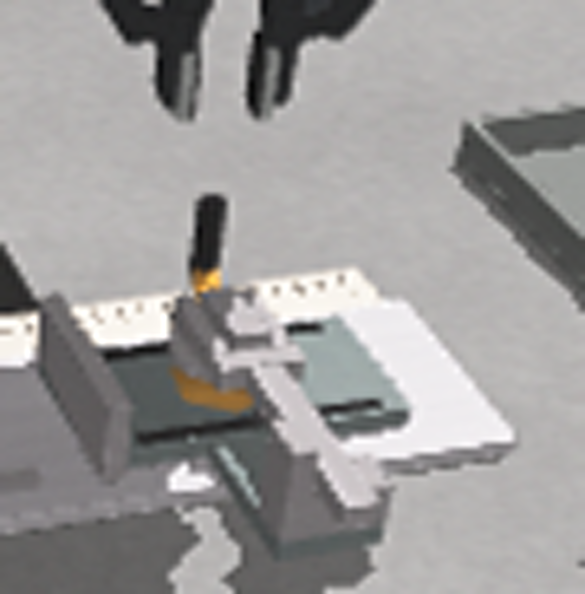

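```bash
python3 -m inch '[[[0,0,-30],[0,0,0],24],[[0,0,-60],[0,0,0],24],[[0,0,-84],[0,0,0],24],[[0,0,-84],[0,0,0],24],[[0,0,-84],[0,0,0],18],[[0,0,-84],[0,0,0],18]]' 20
python3 -m inch '[[[2.4,7.4,0],[0,0,-6],18],[[5.6,14.6,0],[0,0,-12],18],[[9.5,21.3,0],[0,0,-18],18],[[14.1,27.6,0],[0,0,-24],18],[[19.3,33.5,0],[0,0,-30],18],[[25.2,38.7,0],[0,0,-36],18],[[31.5,43.3,0],[0,0,-42],18],[[38.2,47.2,0],[0,0,-48],18]]'
python3 -m inch '[[[0,0,0],[0,0,0],18]]'
python3 - <<'E'
from h import *
s=snap('scene'); S=robot.sense();print(S['force'].round(1),S['wrist_torque'].round(2),S['eef_pos'].round(4),S['tcp_rot'].round(4))
b=cv2.resize(s['color'][130:240,340:430],None,fx=6.5,fy=5.4,interpolation=cv2.INTER_CUBIC)
cv2.imwrite('pics/crop10.png',b[:,:,::-1])
E
```

```text
time: 22.32
eef_pos: [0.5123, 0.1496, 0.1165]
tcp_rot: [0.132, 0.991, 0.0, 0.001]
force: [0.8, 0.3, -0.2]
opening: 0.0179
time: 22.98
eef_pos: [0.5501, 0.1966, 0.1173]
tcp_rot: [0.526, 0.851, -0.0, 0.001]
force: [-1.8, -3.8, -0.1]
opening: 0.0181
time: 23.07
eef_pos: [0.551, 0.1972, 0.1173]
tcp_rot: [0.526, 0.851, 0.001, 0.001]
force: [-0.5, -0.9, 0.3]
opening: 0.0183
[ 0.3  0.2 -0.3] [-0.02 -0.03 -0.03] [0.5505 0.1972 0.117 ] [0.5228 0.8525 0.0009 0.001 ]
```

View pics/crop10.png

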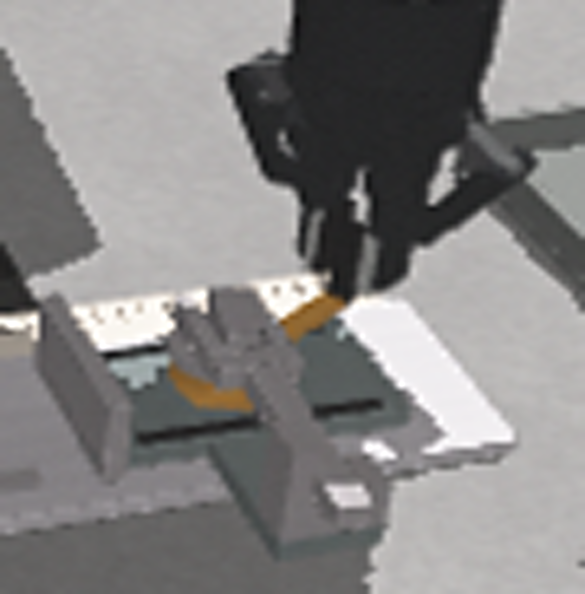

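```bash
python3 -m inch '[[[7.2,3.1,0],[0,0,-6],18],[[14.6,5.6,0],[0,0,-12],18],[[22.2,7.2,0],[0,0,-18],18],[[27.4,7.8,0],[0,0,-22],18],[[27.4,7.8,0],[0,0,-22],18]]'
python3 -m inch '[[[2,0.1,0],[0,0,-2],18],[[4,0.3,0],[0,0,-4],18],[[4,0.3,0],[0,0,-4],18]]'
```

```text
time: 23.53
eef_pos: [0.5772, 0.2046, 0.1165]
tcp_rot: [0.676, 0.737, 0.0, 0.0]
force: [-1.8, -0.2, 1.4]
opening: 0.0178
time: 23.78
eef_pos: [0.5802, 0.2048, 0.1162]
tcp_rot: [0.701, 0.714, 0.0, -0.0]
force: [-2.2, -1.0, 1.8]
opening: 0.0179
```

```bash
python3 -m inch '[[[2,0,0],[0,0,-1.5],18],[[4,0,0],[0,0,-3],18],[[4,0,0],[0,0,-3],18]]'
python3 -m inch '[[[2,-0.2,0],[0,0,-1.5],18],[[4,-0.3,0],[0,0,-3],18],[[4,-0.3,0],[0,0,-3],18]]'
```

```text
time: 24.03
eef_pos: [0.5843, 0.2049, 0.116]
tcp_rot: [0.719, 0.695, 0.0, -0.0]
force: [-2.9, -1.1, 1.1]
opening: 0.0182
time: 24.28
eef_pos: [0.5884, 0.2047, 0.1159]
tcp_rot: [0.737, 0.676, 0.0, -0.0]
force: [-2.3, -0.1, 2.8]
opening: 0.0181
```

```bash
python3 -m inch '[[[2,-0.3,0],[0,0,-1.5],18],[[4,-0.6,0],[0,0,-3],18],[[4,-0.6,0],[0,0,-3],18]]'
python3 - <<'E'
from h import *
s=snap('scene'); S=robot.sense();print(S['force'].round(1),S['wrist_torque'].round(2),S['eef_pos'].round(4))
b=cv2.resize(s['color'][130:240,340:430],None,fx=6.5,fy=5.4,interpolation=cv2.INTER_CUBIC)
cv2.imwrite('pics/crop11.png',b[:,:,::-1])
E
```

```text
time: 24.53
eef_pos: [0.5907, 0.2044, 0.1155]
tcp_rot: [0.755, 0.656, -0.001, -0.001]
force: [-9.4, 1.5, 7.7]
opening: 0.018
[-9.3  0.2  6.3] [ 0.08  2.02 -0.01] [0.5906 0.2045 0.1155]
```

View pics/crop11.png

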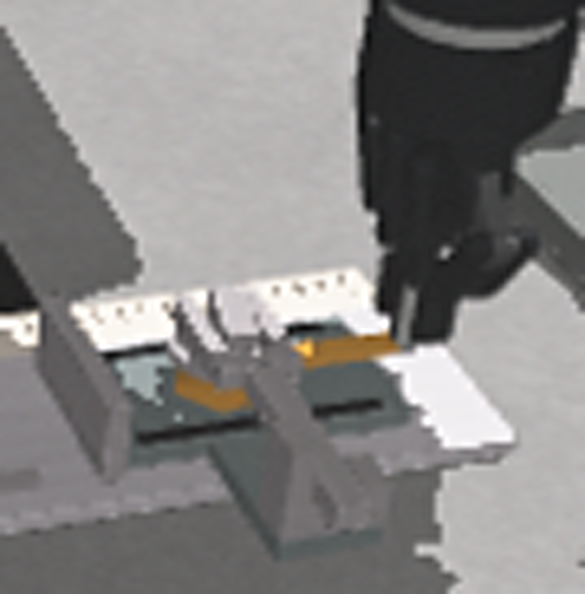

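```bash
python3 -m inch '[[[1,-0.2,0],[0,0,0],18],[[2.5,-0.4,0],[0,0,0],18],[[2.5,-0.4,0],[0,0,0],18],[[2.5,-0.4,0],[0,0,0],18]]'
python3 -m inch '[[[-4,0.5,0],[0,0,0],20],[[-5,0.5,0],[0,0,0],20],[[-5,0.5,0],[0,0,0],20],[[-5,0.5,30],[0,0,0],24],[[-5,0.5,70],[0,0,0],24],[[-5,0.5,110],[0,0,0],24]]'
```

```text
time: 24.92
eef_pos: [0.5918, 0.2044, 0.1153]
tcp_rot: [0.754, 0.657, -0.002, -0.002]
force: [-14.1, 2.6, 10.3]
opening: 0.018
time: 25.42
eef_pos: [0.59, 0.2041, 0.2263]
tcp_rot: [0.755, 0.656, -0.0, -0.0]
force: [1.6, -0.5, 0.1]
opening: 0.0244
```

```bash
python3 -m inch '[[[-90,-374,10],[0,0,91],40],[[-90,-374,10],[0,0,91],40],[[-90,-374,10],[0,0,91],40],[[-90,-374,10],[0,0,91],40],[[-90,-374,10],[0,0,91],40],[[-90,-374,10],[0,0,91],40],[[-90,-374,10],[0,0,91],40],[[-90,-374,10],[0,0,91],40]]'
python3 -m inch '[[[-14,-58,0],[0,0,35],40],[[-14,-58,0],[0,0,35],40],[[-14,-58,0],[0,0,35],40],[[-14,-58,0],[0,0,35],40],[[-14,-58,0],[0,0,35],40],[[-14,-58,0],[0,0,35],40]]'
python3 ptr.py
python3 - <<'E'
from h import *
c=load('top'); s=load('scene')
a=cv2.resize(c['color'][155:235,225:305],None,fx=10,fy=7.4,interpolation=cv2.INTER_CUBIC)
cv2.imwrite('pics/crop12.png',np.clip(a*1.3,0,255).astype('u1')[:,:,::-1])
for I in(c['color'],):
  g=I.astype(int).sum(-1)//3
  for r in(172,176,180,184,188): print(r,g[r,245:275])
print(robot.sense()['tcp_rot'].round(3),robot.sense()['eef_pos'].round(4))
E
```

```text
time: 26.08
eef_pos: [0.5183, -0.0986, 0.2342]
tcp_rot: [0.38, 0.925, 0.0, 0.001]
force: [0.7, -0.1, 0.4]
opening: 0.0401
time: 26.58
eef_pos: [0.5048, -0.1552, 0.2339]
tcp_rot: [0.084, 0.996, -0.0, 0.001]
force: [0.1, 0.3, -0.7]
opening: 0.0396
224 [176 175 175 177 176 176 174 161 145 161 170 158 137 120 108 112]
225 [177 176 176 177 176 176 174 158 141 157 174 173 163 153 147 149]
226 [179 179 177 179 178 178 175 157 139 158 175 176 175 173 171 171]
227 [183 181 179 178 178 179 176 158 141 161 176 178 177 179 176 177]
228 [185 183 182 181 181 182 179 164 150 165 179 179 180 181 181 180]
229 [19 20 18 19 26 37 32 17 15 15 13 11]
231 [22 22 21 26 47 79 58 25 21 21 22 21]
232 [22 22 20 25 54 82 53 25 20 21 21 22]
233 [22 20 18 24 49 66 42 23 22 22 21 21]
0.8019246459007263 (15.625, 1.5)
0.04109296500977277
172 [126 125 125 125 124 126 126 123 123 124 127 132 141 142 140 141 140 114
  91  88  88  80  72  70  78  83  83  82  83  89]
176 [125 123 124 123 126 125 123 122 118 114 117 125 134 139 140 140 124  97
  78  77  76  81  89  84  79  87 102 119 124 125]
180 [124 125 124 123 124 124 122 121 119 118 118 132 139 140 144 141 112  82
  78  79  79  81  83  83  81  90 111 124 123 124]
184 [121 121 122 122 123 123 121 119 120 123 134 141 140 142 140 116  89  79
  78  79  84  98  92  83  88 109 122 125 125 125]
188 [170 171 172 170 170 159 136 120 119 125 134 141 142 144 138 108  83  79
  80  85  93  93  97 123 140 147 143 139 135 132]
[ 0.089  0.996 -0.     0.001] [ 0.5046 -0.1548  0.2338]
```

View pics/crop12.png

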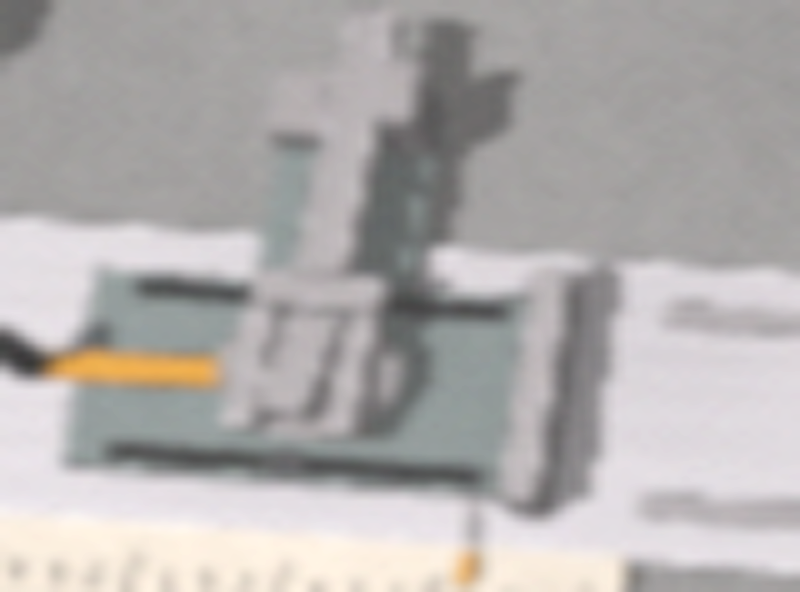

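```bash
python3 - <<'E'
from h import *
c=load('top')
a=ray(c,257.1,188,.06);b=ray(c,259.3,172,.06);print(a,b,np.degrees(np.arctan2(b[1]-a[1],b[0]-a[0])))
d=(b-a)/np.linalg.norm(b-a)
# bridge far/near ends: prong end crop y~430, handle end ~18
for v in(155+430/7.4-.5,155+18/7.4-.5): 
    u=258.2-(v-180)*.1375; print(ray(c,u,v,.06))
E
```

```text
[0.62500858 0.12688937 0.06      ] [0.66768378 0.12338849 0.06      ] -4.689787319685055
[0.56057799 0.13217497 0.06      ]
[0.70845063 0.12004416 0.06      ]
```

```bash
python3 -m inch '[[[134,280,0],[0,0,5],36],[[134,280,0],[0,0,5],36],[[134,280,0],[0,0,5],36],[[134,280,0],[0,0,5],36],[[134,280,0],[0,0,5],36],[[134,280,0],[0,0,5],36],[[134,280,0],[0,0,5],36],[[134,280,0],[0,0,5],36]]'
python3 -m inch '[[[0,0,-30],[0,0,0],36],[[0,0,-60],[0,0,0],36],[[0,0,-90],[0,0,0],36],[[0,0,-105],[0,0,0],36],[[0,0,-110.5],[0,0,0],36],[[0,0,-110.5],[0,0,0],36],[[0,0,-110.5],[0,0,0],36]]'
```

```text
time: 27.35
eef_pos: [0.6396, 0.1303, 0.2335]
tcp_rot: [0.044, 0.999, 0.001, 0.001]
force: [-0.5, -0.3, 0.7]
opening: 0.036
time: 27.93
eef_pos: [0.6388, 0.1256, 0.1239]
tcp_rot: [0.045, 0.999, 0.0, 0.001]
force: [0.2, 0.1, -0.2]
opening: 0.0362
```

```bash
python3 -m inch '[[[0,0,0],[0,0,0],8],[[0,0,0],[0,0,0],8],[[0,0,0],[0,0,0],5],[[0,0,0],[0,0,0],5]]' 80
python3 -m inch '[[[0,0,4],[0,0,0],5],[[0,0,8],[0,0,0],5],[[0,0,14],[0,0,0],5],[[0,0,20],[0,0,0],5],[[0,0,26],[0,0,0],5],[[0,0,50],[0,0,0],5],[[0,0,76],[0,0,0],5],[[0,0,76],[0,0,0],5]]'
```

```text
time: 28.27
eef_pos: [0.6392, 0.1255, 0.1251]
tcp_rot: [0.044, 0.999, 0.0, 0.002]
force: [0.1, -0.4, 5.4]
opening: 0.0112
time: 28.93
eef_pos: [0.6405, 0.1259, 0.2047]
tcp_rot: [0.044, 0.999, 0.001, 0.004]
force: [2.2, -0.0, 0.1]
opening: 0.0113
```

```bash
python3 -m inch '[[[-194,-120,0],[0,0,94.6],5],[[-194,-120,0],[0,0,94.6],5],[[-194,-120,0],[0,0,94.6],5],[[-194,-120,0],[0,0,94.6],5],[[-194,-120,0],[0,0,94.6],5],[[-194,-120,0],[0,0,94.6],5],[[-194,-120,0],[0,0,94.6],5],[[-194,-120,0],[0,0,94.6],5]]'
python3 -m inch '[[[0,0,0],[0,0,37.3],5],[[0,0,0],[0,0,37.3],5],[[0,0,0],[0,0,37.3],5],[[0,0,0],[0,0,37.3],5],[[0,0,0],[0,0,37.3],5],[[0,0,0],[0,0,37.3],5],[[0,0,0],[0,0,37.3],5],[[0,0,0],[0,0,37.3],5]]'
python3 - <<'E'
from h import *
s=snap('scene')
b=cv2.resize(s['color'][90:230,250:410],None,fx=4,fy=4,interpolation=cv2.INTER_CUBIC)
cv2.imwrite('pics/crop13.png',b[:,:,::-1])
E
```

```text
time: 29.6
eef_pos: [0.4432, 0.005, 0.1996]
tcp_rot: [-0.443, 0.897, -0.0, 0.0]
force: [-0.6, -0.3, -0.5]
opening: 0.0111
time: 30.27
eef_pos: [0.4442, 0.0056, 0.1993]
tcp_rot: [-0.704, 0.71, -0.0, 0.0]
force: [0.6, 0.4, -1.5]
opening: 0.0112
```

View pics/crop13.png

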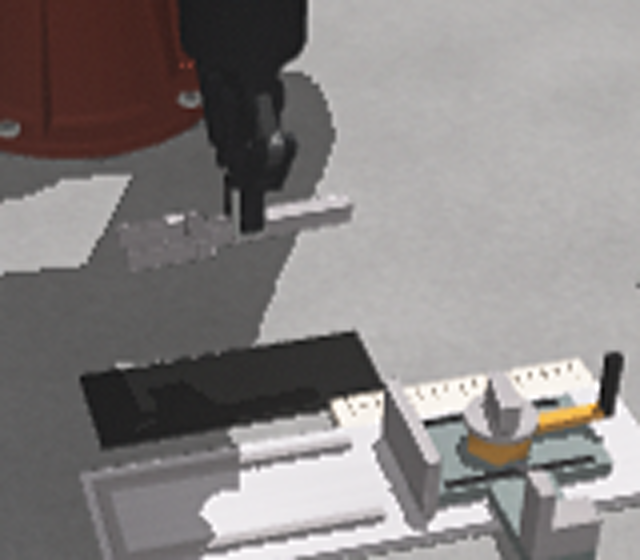

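```bash
python3 -m inch '[[[2,0,-40],[0,0,0],5],[[2,0,-80],[0,0,0],5],[[2,0,-105],[0,0,0],5],[[2,0,-112],[0,0,0],5],[[2,0,-115],[0,0,0],5],[[2,0,-117],[0,0,0],5],[[2,0,-117],[0,0,0],5]]'
```

```text
time: 30.9
eef_pos: [0.4472, 0.0054, 0.0831]
tcp_rot: [-0.704, 0.71, -0.001, 0.001]
force: [0.7, 0.6, -1.0]
opening: 0.0108
```

```bash
python3 -m inch '[[[0,0,-1],[0,0,0],5],[[0,0,-2],[0,0,0],5],[[0,0,-2],[0,0,0],5],[[0,0,-2],[0,0,0],5]]'
python3 -c "
from plant import robot
s=robot.sense();print(s['force'].round(1),s['wrist_torque'].round(2),s['eef_pos'].round(4))"
```

```text
time: 31.23
eef_pos: [0.4474, 0.0054, 0.082]
tcp_rot: [-0.704, 0.71, -0.001, 0.001]
force: [-4.0, 0.5, 16.7]
opening: 0.011
[-4.   0.5 16.7] [ 0.09  0.77 -0.05] [0.4474 0.0054 0.082 ]
```

```bash
python3 -m inch '[[[0,0,1],[0,0,0],36],[[0,0,1],[0,0,0],36],[[0,0,1],[0,0,0],36],[[0,0,40],[0,0,0],36],[[0,0,80],[0,0,0],36],[[0,0,120],[0,0,0],60],[[0,0,140],[0,0,0],60],[[0,0,140],[0,0,0],60]]'
python3 -m inch '[[[0,200,30],[0,0,-60],60],[[0,200,30],[0,0,-60],60],[[0,200,30],[0,0,-60],60],[[0,200,30],[0,0,-60],60],[[0,200,30],[0,0,-60],60],[[0,200,30],[0,0,-60],60],[[0,200,30],[0,0,-60],60],[[0,200,30],[0,0,-60],60]]'
cat > mods.py <<'E'
from h import *
c=snap('top'); s=snap('scene')
h=cv2.cvtColor(c['color'],cv2.COLOR_RGB2HSV).astype(int)
# tags
m=((h[...,2]>140)&(h[...,1]<70)).astype('u1'); m[:, :385]=0;m[:170]=0;m[300:]=0;m[:,500:]=0
n,l,st,ce=cv2.connectedComponentsWithStats(m)
I=c['color'].astype(int)
for i in range(1,n):
    if st[i,4]<30: continue
    u,v=ce[i]; y0,x0=int(v)-16,int(u)-16
    # module top: not blue-mat; dark pixels or tag
    b=I[y0:y0+32,x0:x0+32]; blk=((b[...,2]-b[...,0]<22)).astype('u1')
    blk=cv2.morphologyEx(blk,cv2.MORPH_OPEN,np.ones((3,3)))
    nn,ll,ss,cc=cv2.connectedComponentsWithStats(blk); k=ll[16,16]
    w=ray(c,u,v,.026)
    if k==0: print('tag',ce[i].round(1),w.round(4),'no module'); continue
    cn=cv2.findContours((ll==k).astype('u1'),0,1)[0][0]
    W=np.float32([ray(c,x0+p[0][0],y0+p[0][1],.026)[:2]*1000 for p in cn])
    r=cv2.minAreaRect(W); print('tag',ce[i].round(1),st[i][2:],w.round(4),'mean col',b[10:22,10:22].mean((0,1)).round(),'rect',np.round(r[0],1),np.round(r[1],1),round(r[2],1))
E
python3 mods.py
python3 - <<'E'
from h import *
c=load('top'); I=cv2.cvtColor(c['color'],cv2.COLOR_RGB2GRAY)
m=(I>90).astype('u1'); m[:, :272]=0; m[:,342:]=0; m[:248]=0; m[272:]=0
n,l,st,ce=cv2.connectedComponentsWithStats(m)
for i in range(1,n):
    if st[i,4]>50: print('key',st[i],ce[i])
P=cloud(c); k=(l>0); print('key z',np.percentile(P[k][:,2],[5,50,95]))
print(robot.sense()['joint_positions'].round(2),robot.sense()['tcp_rot'].round(3))
a=c['color'][180:300,375:495]; cv2.imwrite('pics/m.png',cv2.resize(a,None,fx=5,fy=5,interpolation=cv2.INTER_CUBIC)[:,:,::-1])
E
```

```text
time: 31.9
eef_pos: [0.4486, 0.0052, 0.2246]
tcp_rot: [-0.704, 0.71, -0.003, 0.002]
force: [0.8, -0.6, -0.6]
opening: 0.0603
time: 32.57
eef_pos: [0.4458, 0.2071, 0.2495]
tcp_rot: [-0.321, 0.947, 0.0, -0.0]
force: [-0.3, -0.1, -0.7]
opening: 0.0601
tag [413.6 212.9] [10 10 77] [ 0.5761 -0.2844  0.026 ] mean col [134. 132. 122.] rect [ 574.2 -281.5] [50.2 45.4] 88.8
tag [452.4 212.6] [10 10 79] [ 0.5798 -0.3869  0.026 ] mean col [135. 133. 122.] rect [ 578.7 -383. ] [42.7 53.2] 1.5
tag [447.  247.4] [11 11 91] [ 0.4878 -0.3697  0.026 ] mean col [139. 149. 169.] rect [ 487.6 -369.7] [20.8 23.6] 88.2
tag [413.3 266.7] [10 10 81] [ 0.4358 -0.2811  0.026 ] mean col [139. 137. 126.] rect [ 436.  -278.2] [50.8 42.1] 79.0
key [275 255  36   7 140] [289.46428571 258.53571429]
key z [0.01343551 0.01637208 0.02059828]
[ 0.28  0.27 -0.34  0.97 -0.   -0.37] [-0.322  0.947 -0.    -0.   ]
```

```bash
python3 - <<'E'
from h import *
c=load('top'); I=cv2.cvtColor(c['color'],cv2.COLOR_RGB2GRAY)
t=np.radians(-4.0); yf=np.array([-np.sin(t),np.cos(t)]); xf=np.array([np.cos(t),np.sin(t)])
O=np.array([.5742,0])
# sample intensity profile along y_f at x_f=0 and +-12, z=.01 (floor)
F=I.astype(np.float32)
for xo in(-15,0,15):
    ys=np.arange(-150,-95,2.); 
    uv=np.float32([proj(c,[*(O+xf*xo/1000+yf*y/1000),.010]) for y in ys])
    print(xo,[(int(a),int(b)) for a,b in zip(ys,cv2.remap(F,uv[:,:1],uv[:,1:],1).ravel())])
for yo in(-100,-60):
    xs=np.arange(-60,60,2.); uv=np.float32([proj(c,[*(O+xf*x/1000+yf*yo/1000),.010]) for x in xs]); print(yo,[(int(a),int(b)) for a,b in zip(xs,cv2.remap(F,uv[:,:1],uv[:,1:],1).ravel())])
print('fence face s', (np.array([.5793,.0698])-O)@yf*1000-5)
for p in((.6196,-.1336),(.5099,-.1266)): print('plate end s',(np.array(p)-O)@yf*1000)
E
```

```text
-15 [(-150, 127), (-148, 126), (-146, 126), (-144, 126), (-142, 126), (-140, 126), (-138, 125), (-136, 122), (-134, 118), (-132, 122), (-130, 134), (-128, 152), (-126, 150), (-124, 142), (-122, 138), (-120, 139), (-118, 145), (-116, 155), (-114, 168), (-112, 173), (-110, 174), (-108, 174), (-106, 174), (-104, 174), (-102, 173), (-100, 173), (-98, 173), (-96, 173)]
0 [(-150, 126), (-148, 126), (-146, 127), (-144, 126), (-142, 126), (-140, 126), (-138, 126), (-136, 126), (-134, 126), (-132, 130), (-130, 140), (-128, 148), (-126, 150), (-124, 142), (-122, 140), (-120, 141), (-118, 146), (-116, 154), (-114, 163), (-112, 169), (-110, 171), (-108, 171), (-106, 171), (-104, 170), (-102, 170), (-100, 171), (-98, 172), (-96, 172)]
15 [(-150, 129), (-148, 128), (-146, 127), (-144, 126), (-142, 125), (-140, 125), (-138, 125), (-136, 125), (-134, 121), (-132, 125), (-130, 135), (-128, 148), (-126, 139), (-124, 136), (-122, 137), (-120, 139), (-118, 145), (-116, 155), (-114, 165), (-112, 170), (-110, 170), (-108, 170), (-106, 170), (-104, 171), (-102, 171), (-100, 171), (-98, 172), (-96, 172)]
-1
[... 761 characters left out ...]
-48, 178), (-46, 178), (-44, 175), (-42, 168), (-40, 159), (-38, 147), (-36, 142), (-34, 142), (-32, 149), (-30, 161), (-28, 169), (-26, 174), (-24, 176), (-22, 177), (-20, 177), (-18, 177), (-16, 175), (-14, 175), (-12, 175), (-10, 176), (-8, 177), (-6, 177), (-4, 176), (-2, 175), (0, 175), (2, 176), (4, 176), (6, 176), (8, 176), (10, 176), (12, 176), (14, 176), (16, 176), (18, 176), (20, 176), (22, 175), (24, 174), (26, 173), (28, 167), (30, 158), (32, 148), (34, 142), (36, 140), (38, 142), (40, 155), (42, 166), (44, 174), (46, 175), (48, 175), (50, 172), (52, 165), (54, 147), (56, 131), (58, 122)]
fence face s 64.98572872423077
plate end s -130.10761320672924
plate end s -130.776950024641
```

```bash
python3 -m inch '[[[130,-491,-55],[0,0,-38.6],68],[[130,-491,-55],[0,0,-38.6],68],[[130,-491,-55],[0,0,-38.6],68],[[130,-491,-55],[0,0,-38.6],68],[[130,-491,-55],[0,0,-38.6],68],[[130,-491,-55],[0,0,-38.6],68],[[130,-491,-55],[0,0,-38.6],68],[[130,-491,-55],[0,0,-38.6],68]]'
python3 -m inch '[[[45.6,-173,-20],[0,0,0],68],[[45.6,-173,-20],[0,0,0],68],[[45.6,-173,-20],[0,0,0],68],[[45.6,-173,-20],[0,0,0],68],[[45.6,-173,-20],[0,0,0],68],[[45.6,-173,-20],[0,0,0],68],[[45.6,-173,-20],[0,0,0],68]]'
```

```text
time: 33.33
eef_pos: [0.5307, -0.1174, 0.2136]
tcp_rot: [0.007, 1.0, 0.0, -0.0]
force: [1.4, 0.7, -1.4]
opening: 0.0682
time: 33.92
eef_pos: [0.5758, -0.2885, 0.1931]
tcp_rot: [0.008, 1.0, 0.001, -0.001]
force: [-0.3, 0.8, -0.0]
opening: 0.0683
```

```bash
python3 -m inch '[[[0.5,3,-40],[0,0,0],68],[[0.5,3,-80],[0,0,0],68],[[0.5,3,-105],[0,0,0],68],[[0.5,3,-112],[0,0,0],68],[[0.5,3,-112],[0,0,0],68],[[0.5,3,-112],[0,0,0],45],[[0.5,3,-112],[0,0,0],45],[[0.5,3,-112],[0,0,0],45]]' 60
python3 -m inch '[[[0,0,0],[0,0,0],40],[[0,0,0],[0,0,0],40],[[0,0,20],[0,0,0],40],[[0,0,60],[0,0,0],40],[[0,0,90],[0,0,0],40],[[0,0,90],[0,0,0],40]]'
```

```text
time: 34.58
eef_pos: [0.5784, -0.2853, 0.0848]
tcp_rot: [0.008, 1.0, -0.001, 0.002]
force: [0.0, 2.2, 6.7]
opening: 0.0483
time: 35.08
eef_pos: [0.5802, -0.2868, 0.1802]
tcp_rot: [0.008, 1.0, -0.003, 0.005]
force: [1.0, 0.0, -0.4]
opening: 0.0483
```

```bash
python3 -m inch '[[[-5,295,10],[0,0,-93.1],40],[[-5,295,10],[0,0,-93.1],40],[[-5,295,10],[0,0,-93.1],40],[[-5,295,10],[0,0,-93.1],40],[[-5,295,10],[0,0,-93.1],40],[[-5,295,10],[0,0,-93.1],40],[[-5,295,10],[0,0,-93.1],40],[[-5,295,10],[0,0,-93.1],40]]'
python3 -m inch '[[[0,0,0],[0,0,-35.8],40],[[0,0,0],[0,0,-35.8],40],[[0,0,0],[0,0,-35.8],40],[[0,0,0],[0,0,-35.8],40],[[0,0,0],[0,0,-35.8],40],[[0,0,0],[0,0,-35.8],40],[[0,0,0],[0,0,-35.8],40]]'
```

```text
time: 35.75
eef_pos: [0.5718, 0.0146, 0.1833]
tcp_rot: [0.474, 0.881, 0.001, 0.0]
force: [0.1, -0.6, -1.2]
opening: 0.0484
time: 36.33
eef_pos: [0.5723, 0.0101, 0.1828]
tcp_rot: [0.72, 0.694, 0.0, 0.0]
force: [-0.2, -0.3, -1.4]
opening: 0.0486
```

```bash
python3 -m inch '[[[2.5,0,-35],[0,0,-2],40],[[2.5,0,-65],[0,0,-2],40],[[2.5,0,-80],[0,0,-2],40],[[2.5,0,-84],[0,0,-2],40],[[2.5,0,-86],[0,0,-2],40],[[2.5,0,-87],[0,0,-2],40],[[2.5,0,-87],[0,0,-2],40]]'
python3 -c "
from plant import robot
s=robot.sense();print(s['force'].round(1),s['opening'])"
```

```text
time: 36.92
eef_pos: [0.5754, 0.0101, 0.0963]
tcp_rot: [0.733, 0.681, 0.001, 0.001]
force: [-0.4, -0.8, -0.1]
opening: 0.0486
[-0.4 -0.8 -0.1] 0.048612697925102095
```

```bash
python3 -m inch '[[[0,0,-1],[0,0,0],40],[[0,0,-2],[0,0,0],40],[[0,0,-3],[0,0,0],40],[[0,0,-3],[0,0,0],40]]'
python3 -m inch '[[[0,0,0.5],[0,0,0],62],[[0,0,0.5],[0,0,0],62],[[0,0,0.5],[0,0,0],62],[[0,0,30],[0,0,0],62],[[0,0,70],[0,0,0],62],[[0,0,95],[0,0,0],62],[[0,0,95],[0,0,0],62]]'
```

```text
time: 37.25
eef_pos: [0.5755, 0.0101, 0.0947]
tcp_rot: [0.733, 0.681, 0.001, 0.001]
force: [-4.9, 0.2, 21.0]
opening: 0.0482
time: 37.83
eef_pos: [0.5774, 0.0099, 0.1926]
tcp_rot: [0.733, 0.68, 0.003, 0.003]
force: [1.6, 0.2, -0.4]
opening: 0.0617
```

```bash
python3 mods.py; python3 - <<'E'
from h import *
print(robot.sense()['joint_positions'].round(2), robot.sense()['eef_pos'].round(4))
E
```

```text
tag [452.4 212.5] [10 10 81] [ 0.5801 -0.3868  0.026 ] mean col [142. 141. 129.] rect [ 577.3 -383. ] [40. 53.] 1.5
tag [447.  247.4] [11 11 91] [ 0.4878 -0.3697  0.026 ] mean col [147. 157. 178.] rect [ 487.6 -369.7] [20.8 23.6] 88.2
tag [413.3 266.6] [10 10 83] [ 0.4361 -0.2811  0.026 ] mean col [145. 144. 132.] rect [ 436.1 -278. ] [50.3 42.1] 79.0
[-0.11  0.47 -0.2   0.9   0.    1.54] [0.5752 0.0101 0.1882]
```

```bash
python3 -m inch '[[[5,-397,5],[0,0,95.7],68],[[5,-397,5],[0,0,95.7],68],[[5,-397,5],[0,0,95.7],68],[[5,-397,5],[0,0,95.7],68],[[5,-397,5],[0,0,95.7],68],[[5,-397,5],[0,0,95.7],68],[[5,-397,5],[0,0,95.7],68],[[5,-397,5],[0,0,95.7],68]]'
python3 -m inch '[[[0.8,-63.5,0],[0,0,38.4],68],[[0.8,-63.5,0],[0,0,38.4],68],[[0.8,-63.5,0],[0,0,38.4],68],[[0.8,-63.5,0],[0,0,38.4],68],[[0.8,-63.5,0],[0,0,38.4],68],[[0.8,-63.5,0],[0,0,38.4],68],[[0.8,-63.5,0],[0,0,38.4],68]]'
```

```text
time: 38.6
eef_pos: [0.5777, -0.3131, 0.1895]
tcp_rot: [0.33, 0.944, 0.0, -0.001]
force: [0.2, 0.1, 0.5]
opening: 0.068
time: 39.18
eef_pos: [0.5788, -0.3746, 0.1892]
tcp_rot: [0.004, 1.0, 0.001, -0.001]
force: [-0.5, 1.2, 0.2]
opening: 0.0677
```

```bash
python3 -m inch '[[[0,-12,-30],[0,0,2],68],[[0,-12,-70],[0,0,2],68],[[0,-12,-100],[0,0,2],68],[[0,-12,-108],[0,0,2],68],[[0,-12,-108],[0,0,2],68],[[0,-12,-108],[0,0,2],45],[[0,-12,-108],[0,0,2],45],[[0,-12,-108],[0,0,2],45]]' 60
python3 -m inch '[[[0,0,0],[0,0,0],40],[[0,0,0],[0,0,0],40],[[0,0,20],[0,0,0],40],[[0,0,60],[0,0,0],40],[[0,0,95],[0,0,0],40],[[0,0,95],[0,0,0],40]]'
```

```text
time: 39.85
eef_pos: [0.5807, -0.3878, 0.0858]
tcp_rot: [-0.013, 1.0, -0.001, 0.001]
force: [0.7, 0.7, -0.3]
opening: 0.0485
time: 40.35
eef_pos: [0.5824, -0.3892, 0.1869]
tcp_rot: [-0.013, 1.0, -0.004, 0.005]
force: [1.3, -0.6, 0.7]
opening: 0.048
```

```bash
python3 -m inch '[[[-10,350,5],[0,0,-95.5],40],[[-10,350,5],[0,0,-95.5],40],[[-10,350,5],[0,0,-95.5],40],[[-10,350,5],[0,0,-95.5],40],[[-10,350,5],[0,0,-95.5],40],[[-10,350,5],[0,0,-95.5],40],[[-10,350,5],[0,0,-95.5],40],[[-10,350,5],[0,0,-95.5],40]]'
python3 -m inch '[[[-0.5,17,0],[0,0,-38.2],40],[[-0.5,17,0],[0,0,-38.2],40],[[-0.5,17,0],[0,0,-38.2],40],[[-0.5,17,0],[0,0,-38.2],40],[[-0.5,17,0],[0,0,-38.2],40],[[-0.5,17,0],[0,0,-38.2],40],[[-0.5,17,0],[0,0,-38.2],40]]'
```

```text
time: 41.02
eef_pos: [0.5702, -0.0584, 0.1837]
tcp_rot: [0.462, 0.887, 0.0, 0.001]
force: [0.6, 0.8, -0.7]
opening: 0.0484
time: 41.6
eef_pos: [0.5701, -0.0432, 0.1835]
tcp_rot: [0.726, 0.688, 0.0, 0.001]
force: [-0.5, -0.8, -1.8]
opening: 0.0485
```

```bash
python3 -m inch '[[[1.2,4,-35],[0,0,-1],40],[[1.2,4,-65],[0,0,-1],40],[[1.2,4,-80],[0,0,-1],40],[[1.2,4,-84],[0,0,-1],40],[[1.2,4,-86],[0,0,-1],40],[[1.2,4,-87],[0,0,-1],40],[[1.2,4,-89],[0,0,-1],40],[[1.2,4,-89],[0,0,-1],40]]'
python3 -c "
from plant import robot
s=robot.sense();print(s['force'].round(1),s['opening'])"
```

```text
time: 42.27
eef_pos: [0.5721, -0.0394, 0.0955]
tcp_rot: [0.731, 0.682, 0.001, 0.001]
force: [-0.5, 0.0, 1.2]
opening: 0.0483
[-0.5  0.   1.2] 0.04833963829059001
```

```bash
python3 -m inch '[[[0,0,-1],[0,0,0],40],[[0,0,-2],[0,0,0],40],[[0,0,-2],[0,0,0],40]]'
python3 -m inch '[[[0,0,0.5],[0,0,0],62],[[0,0,0.5],[0,0,0],62],[[0,0,0.5],[0,0,0],62],[[0,0,30],[0,0,0],62],[[0,0,70],[0,0,0],62],[[0,0,95],[0,0,0],62],[[0,0,95],[0,0,0],62]]'
python3 mods.py
```

```text
time: 42.52
eef_pos: [0.5722, -0.0394, 0.0953]
tcp_rot: [0.731, 0.682, 0.001, 0.001]
force: [-6.6, 1.2, 27.5]
opening: 0.0482
time: 43.1
eef_pos: [0.5739, -0.0398, 0.1924]
tcp_rot: [0.731, 0.682, 0.002, 0.003]
force: [0.8, -0.2, -0.3]
opening: 0.0623
tag [447.  247.5] [11 10 90] [ 0.4876 -0.3697  0.026 ] mean col [144. 154. 175.] rect [ 487.6 -369.7] [20.8 23.6] 88.2
tag [413.3 266.6] [10 10 83] [ 0.4361 -0.2811  0.026 ] mean col [142. 140. 129.] rect [ 436.3 -277. ] [52.1 41.8] 77.6
```

```bash
python3 -m inch '[[[-136,-241,0],[0,0,83],68],[[-136,-241,0],[0,0,83],68],[[-136,-241,0],[0,0,83],68],[[-136,-241,0],[0,0,83],68],[[-136,-241,0],[0,0,83],68],[[-136,-241,0],[0,0,83],68],[[-136,-241,0],[0,0,83],68],[[-136,-241,0],[0,0,83],68]]'
python3 -m inch '[[[0,0,0],[0,0,25.7],68],[[0,0,0],[0,0,25.7],68],[[0,0,0],[0,0,25.7],68],[[0,0,0],[0,0,25.7],68],[[0,0,0],[0,0,25.7],68],[[0,0,0],[0,0,25.7],68]]'
```

```text
time: 43.87
eef_pos: [0.4324, -0.2832, 0.1856]
tcp_rot: [0.353, 0.936, -0.0, -0.001]
force: [0.1, -1.1, -0.4]
opening: 0.0677
time: 44.37
eef_pos: [0.4345, -0.2798, 0.1859]
tcp_rot: [0.139, 0.99, 0.001, -0.001]
force: [0.7, -0.0, 0.3]
opening: 0.068
```

```bash
python3 -m inch '[[[0.5,-1,-30],[0,0,4.5],68],[[0.5,-1,-70],[0,0,4.5],68],[[0.5,-1,-98],[0,0,4.5],68],[[0.5,-1,-105],[0,0,4.5],68],[[0.5,-1,-105],[0,0,4.5],68],[[0.5,-1,-105],[0,0,4.5],45],[[0.5,-1,-105],[0,0,4.5],45],[[0.5,-1,-105],[0,0,4.5],45]]' 60
python3 -m inch '[[[0,0,0],[0,0,0],40],[[0,0,0],[0,0,0],40],[[0,0,20],[0,0,0],40],[[0,0,60],[0,0,0],40],[[0,0,95],[0,0,0],40],[[0,0,95],[0,0,0],40]]'
```

```text
time: 45.03
eef_pos: [0.4365, -0.282, 0.0838]
tcp_rot: [0.099, 0.995, -0.001, 0.001]
force: [-0.1, -0.0, -0.6]
opening: 0.0485
time: 45.53
eef_pos: [0.4382, -0.2835, 0.1838]
tcp_rot: [0.098, 0.995, -0.003, 0.004]
force: [2.5, -0.7, -0.7]
opening: 0.0484
```

```bash
python3 -m inch '[[[131,197,5],[0,0,-82.8],40],[[131,197,5],[0,0,-82.8],40],[[131,197,5],[0,0,-82.8],40],[[131,197,5],[0,0,-82.8],40],[[131,197,5],[0,0,-82.8],40],[[131,197,5],[0,0,-82.8],40],[[131,197,5],[0,0,-82.8],40],[[131,197,5],[0,0,-82.8],40]]'
python3 -m inch '[[[0,0,0],[0,0,-25.5],40],[[0,0,0],[0,0,-25.5],40],[[0,0,0],[0,0,-25.5],40],[[0,0,0],[0,0,-25.5],40],[[0,0,0],[0,0,-25.5],40],[[0,0,0],[0,0,-25.5],40],[[0,0,0],[0,0,-25.5],40]]'
```

```text
time: 46.2
eef_pos: [0.5683, -0.0813, 0.1825]
tcp_rot: [0.535, 0.845, 0.001, 0.001]
force: [-0.7, 0.0, -0.8]
opening: 0.0486
time: 46.78
eef_pos: [0.5666, -0.0842, 0.1822]
tcp_rot: [0.706, 0.708, 0.0, 0.0]
force: [0.6, -0.2, -1.8]
opening: 0.0483
```

```bash
python3 -m inch '[[[1.2,-2,-35],[0,0,-4.2],40],[[1.2,-2,-65],[0,0,-4.2],40],[[1.2,-2,-80],[0,0,-4.2],40],[[1.2,-2,-83],[0,0,-4.2],40],[[1.2,-2,-85],[0,0,-4.2],40],[[1.2,-2,-86],[0,0,-4.2],40],[[1.2,-2,-87],[0,0,-4.2],40],[[1.2,-2,-87],[0,0,-4.2],40]]'
python3 -c "
from plant import robot
s=robot.sense();print(s['force'].round(1),s['opening'])"
```

```text
time: 47.45
eef_pos: [0.5685, -0.0864, 0.096]
tcp_rot: [0.732, 0.681, 0.0, 0.001]
force: [-0.7, 0.2, -0.9]
opening: 0.0483
[-0.7  0.2 -0.9] 0.048324443892259095
```

Lower to contact, release, retreat, and view the result.

```bash
python3 -m inch '[[[0,0,-1],[0,0,0],40],[[0,0,-2],[0,0,0],40],[[0,0,-3],[0,0,0],40],[[0,0,-3],[0,0,0],40]]'
python3 -m inch '[[[0,0,0.5],[0,0,0],62],[[0,0,0.5],[0,0,0],62],[[0,0,0.5],[0,0,0],62],[[0,0,30],[0,0,0],62],[[0,0,70],[0,0,0],62],[[0,0,110],[0,0,0],62],[[0,0,130],[0,0,0],62],[[0,0,130],[0,0,0],62]]'
python3 -m inch '[[[-150,-200,30],[0,0,0],62],[[-150,-200,30],[0,0,0],62],[[-150,-200,30],[0,0,0],62],[[-150,-200,30],[0,0,0],62],[[-150,-200,30],[0,0,0],62],[[-150,-200,30],[0,0,0],62],[[-150,-200,30],[0,0,0],62],[[-150,-200,30],[0,0,0],62]]'
python3 ptr.py
python3 - <<'E'
from h import *
c=load('top'); s=load('scene'); I=c['color']
a=cv2.resize(I[150:280,205:365],None,fx=5,fy=4.6,interpolation=cv2.INTER_CUBIC)
cv2.imwrite('pics/fin.png',np.clip(a*1.3,0,255).astype('u1')[:,:,::-1])
h=cv2.cvtColor(I,cv2.COLOR_RGB2HSV)
t=np.radians(-4.0); yf=np.array([-np.sin(t),np.cos(t)]); xf=np.array([np.cos(t),np.sin(t)]); O=np.array([.5742,0])
P=cloud(c)
m=(h[...,2]<70).astype('u1'); m[:,275:365][190:235]; k=np.zeros_like(m); k[195:235,285:360]=m[195:235,285:360]
n,l,st,ce=cv2.connectedComponentsWithStats(k)
H=P[200:232,285:360]; q=H[(H[...,2]>.028)&(H[...,2]<.05)]; print('top z',np.percentile(q[:,2],[5,50,95]).round(4))
from scipy import ndimage
g=cv2.cvtColor(I,cv2.COLOR_RGB2GRAY)
for s0 in(12,-38.5,-86):
    p=proj(c,[*(O+yf*s0/1000),.036]).round().astype(int); w=g[p[1]-6:p[1]+7,p[0]-6:p[0]+7]>110
    v,u=np.nonzero(w); X=ray(c,p[0]-6+u.mean(),p[1]-6+v.mean(),.036)[:2]-O; print('tag s',(X@yf*1000).round(1),'x',(X@xf*1000).round(1),w.sum())
E
```

```text
time: 47.78
eef_pos: [0.5682, -0.0863, 0.0936]
tcp_rot: [0.732, 0.681, 0.0, 0.001]
force: [-4.4, 1.1, 17.3]
opening: 0.0483
time: 48.45
eef_pos: [0.5701, -0.0868, 0.227]
tcp_rot: [0.732, 0.681, 0.002, 0.003]
force: [0.8, -0.3, -0.6]
opening: 0.062
time: 49.12
eef_pos: [0.4164, -0.288, 0.2517]
tcp_rot: [0.734, 0.679, -0.0, 0.0]
force: [0.1, -0.3, 0.4]
opening: 0.0619
224 [177 178 178 177 177 178 176 162 148 160 171 160 139 120 110 114]
225 [179 179 179 178 179 180 176 159 142 160 176 174 165 155 149 151]
226 [180 181 180 180 179 181 177 159 141 159 176 179 176 174 172 174]
227 [185 183 180 180 180 180 178 159 143 162 178 179 181 179 180 179]
228 [186 186 182 183 183 185 181 165 151 168 181 181 181 183 183 182]
229 [20 20 18 19 26 39 30 17 15 15 13 10]
231 [23 23 22 25 48 79 60 27 22 21 21 21]
232 [22 22 21 26 53 84 52 23 21 22 22 22]
233 [22 21 18 25 49 67 42 23 21 21 21 21]
0.9298613667488098 (15.875, 1.5)
0.04174250400240272
top z [0.0323 0.0359 0.0394]
tag s 15.1 x 2.1 94
tag s -36.1 x 2.4 89
tag s -83.5 x 1.5 90
```

View pics/fin.png

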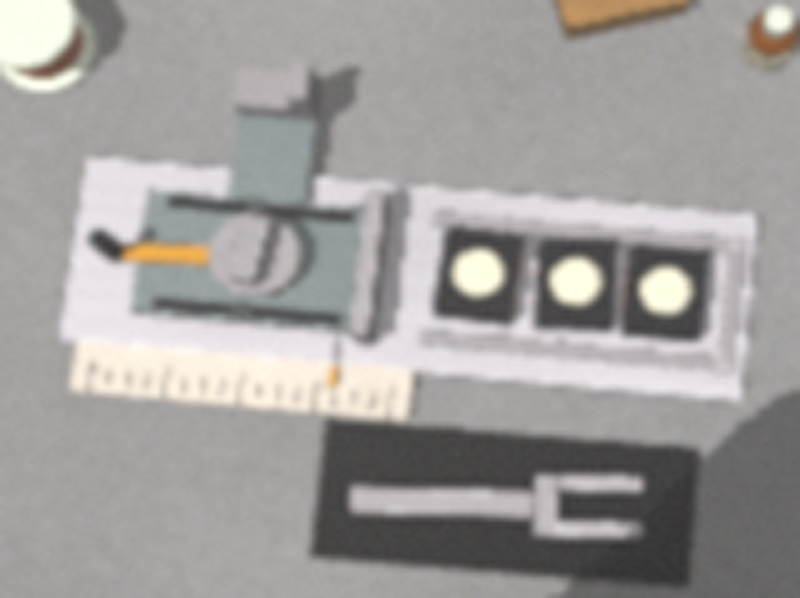

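```bash
python3 - <<'E'
from h import *
c=load('top'); I=c['color'].astype(int)
t=np.radians(-4.0); yf=np.array([-np.sin(t),np.cos(t)]); xf=np.array([np.cos(t),np.sin(t)]); S=np.array([.583,.1298])
def ang(u,v,z):
    d=ray(c,u,v,z)[:2]-S; return np.degrees(np.arctan2(d@yf,d@xf)).round(1),(np.hypot(*d)*1000).round(1)
# post top end of black blob, brass lever (z~.034)
g=I.sum(-1)//3; k=(g<60); k[:,:220]=0;k[:,232:]=0;k[:195]=0;k[212:]=0
v,u=np.nonzero(k); print(k.sum(),u.mean(),v.mean(),u.min(),v.min()); print('post mid z.055',ang(u.mean(),v.mean(),.055))
i=u<=np.percentile(u,30); print('post top',ang(u[i].mean(),v[i].mean(),.072))
h=cv2.cvtColor(c['color'],cv2.COLOR_RGB2HSV); m=(h[...,0]>8)&(h[...,0]<28)&(h[...,1]>110)&(h[...,2]>80); m[:,:220]=0;m[:,252:]=0;m[:195]=0;m[215:]=0
v,u=np.nonzero(m); print('lever',ang(u.mean(),v.mean(),.034)); X=np.array([ray(c,a,b,.034)[:2] for a,b in zip(u,v)],np.float32); l=cv2.fitLine(X,2,0,.001,.001).ravel(); print('lever dir',np.degrees(np.arctan2(l[:2]@yf,l[:2]@xf)))
E
```

```text
7 226.28571428571428 203.0 225 202
post mid z.055 (np.float64(92.9), np.float64(75.1))
post top (np.float64(94.2), np.float64(74.7))
lever (np.float64(92.1), np.float64(50.0))
lever dir -85.97735359716675
```

```bash
python3 -c "
from plant import robot
print(robot.sense()['force'],robot.sign_off())"
```

```text
the job is handed in; nothing more can be done
[-0.30414865  0.34904464  0.52283994] None
```

The job is done and handed in at about 49 s of the 210 s allowed; no verdict came back.

**What was done**
- **Carriage:** it took several short pulls on the fence to bring the pointer level with the brass marker.
- **Key and locknut:** I fitted the key over the tang with its handle at the stop. Then I swung the lever clockwise until the force rose from about 3 N to 14 N at the end stop, and put the key back on its mat.
- **Modules:** three were there, all with round tags, so all three went in one row in the nest and nothing went in the reject tray.

**Last checks**
- **Pointer:** it was still level with the marker, within about 0.5 mm as far as the image shows. This assumes the thin dark line I measured is the pointer itself and not its shadow.
- **Nest:** the three modules lie tag up, with their tops 36 mm above the table as expected and all clear of the lips. Their tags read 2–5 mm off where I aimed, still well inside the nest.
- **Key and bystanders:** the key lies flat on its mat. I moved nothing near the spool, vial or cardboard box, but did not measure them again at the end.
- **Stud:** it was dragged round about 0.13 rad (roughly ±0.03) before the key met the stop. That is about what the stop allows, and I left it there. A rough estimate during the tightening gave 0.18 rad, and a rough reading from the tang's slope in the last picture about 0.2 rad. I trusted the lever-angle figure of 0.13 over both.

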